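# Clear the vial feed, load the tray and dock it

### The job

Two square bottles have jammed the vial feed chute: lift them out and lay both flat in the red reject dish, so that the round vials behind them roll down to the stop. Then load every round vial from the chute into the white tray where the tray stands, each lying in a slot of its own, and only after that push the loaded tray along the bench, without lifting it, until it sits squarely inside the yellow outline of the loading bay. With the tray in the bay, press the green pedal right down to its stop, hold it there a moment and let it spring back; leave everything else on the bench where it is.

Things in the scene. Friction and masses are not known exactly. Their poses are not given: they have to be found in the camera images.
- chute: fixed aluminium feed chute 73 mm wide, 250 mm long, sloping 0.22 rad (12.6 degrees). Origin on the bench under the inner face of its blue end stop, at mid width; x points uphill (horizontal), y across, z up. The chute floor is 30 mm above the bench at the origin. Side rails stand 7 mm above the chute floor, 64.5 mm apart inside; the end stop is 12 mm high. Round vials roll downhill by themselves until they meet the stop or another thing
- chute_front (a point): point where the centre of the foremost vial comes to rest, against the end stop
- tray: loose white tray with four open slots, 144 mm (x) x 140 mm (y) outside, walls 24 mm high and 4 mm thick, about 0.5 kg. Origin at the centre of its underside, z up; tray floor 6 mm above the underside. The slots run along y with centres at x = -51, -17, 17, 51 mm, parted by blue ribs 9 mm high over the tray floor; a vial lying in a slot has its centre 21 mm above the underside of the tray
- bay: loading bay painted flat on the bench: black mat with a yellow outline whose inside measures 168 mm (x) x 164 mm (y), 12 mm larger than the tray on every side; origin at its centre on the bench. Nothing to bump into. The tray's x axis goes along the bay's x axis
- dish: fixed red reject dish, 110 mm (x) x 130 mm (y), walls 16 mm high and 4 mm thick, floor 4 mm thick; origin at the centre of its underside, z up
- pedal_base: fixed dark steel base of the pedal, 120 mm (x) x 80 mm (y); origin at the centre of its underside. The green pedal plate is hinged over its +x end and rises towards its -x end
- pedal (a joint): angle of the green spring pedal: 0 at rest (raised), 0.28 rad down at its stop. Pressing at the press point takes about 4 N at first and 9 N at the stop; it springs back when let go
- pedal_press (a point): press point, middle of the top face of the green pedal plate (62 mm wide, 104 mm long), 80 mm from the hinge; 51 mm above the bench at rest, and at the stop 22 mm lower and 5 mm further towards the base's -x
- square1: square clear bottle with green filling and green cap, the lower of the two jammed in the chute: 42 x 42 mm in section, 62 mm long over the cap, about 0.12 kg. Origin at its centre (cap 34 mm across, on the +y end), y along its length, which lies across the chute; it does not roll but stays by friction, and at the start lies flat on the sloping chute floor, so tilted 0.22 rad
- square2: square clear bottle with green filling and green cap, the upper of the two jammed in the chute: 42 x 42 mm in section, 62 mm long over the cap, about 0.12 kg. Origin at its centre (cap 34 mm across, on the +y end), y along its length, which lies across the chute; it does not roll but stays by friction, and at the start lies flat on the sloping chute floor, so tilted 0.22 rad
- vial1: round amber vial with white cap, 30 mm diameter, 62 mm long, 0.03 kg; origin at its centre, y along its length (cap at +y). Lies across the chute at the start, below both square bottles, at the stop; may be absent
- vial2: round amber vial with white cap, 30 mm diameter, 62 mm long, 0.03 kg; origin at its centre, y along its length (cap at +y). Lies across the chute at the start, between the square bottles; may be absent
- vial3: round amber vial with white cap, 30 mm diameter, 62 mm long, 0.03 kg; origin at its centre, y along its length (cap at +y). Lies across the chute at the start, above both square bottles
- vial4: round amber vial with white cap, 30 mm diameter, 62 mm long, 0.03 kg; origin at its centre, y along its length (cap at +y). Lies across the chute at the start, above both square bottles; may be absent
- blue_jar: bystander: clear jar with blue lid, 60 mm across, 85 mm tall; origin at its underside, centre
- amber_bottle: bystander: amber bottle with blue cap, 72 mm across, 170 mm tall; origin at its underside, centre
- clear_bottle: bystander: clear bottle with blue cap, 80 mm across, 190 mm tall; origin at its underside, centre
- green_case: bystander: green case, 150 x 34 x 26 mm, lying flat; origin at its underside, centre
- screwdriver: bystander: screwdriver, 170 mm long, lying flat; origin at its underside
- tip_box: bystander: blue pipette-tip box with clear top, 82 x 117 x 58 mm; origin at its underside, centre
- mug: bystander: white mug, 80 mm across, 90 mm tall; origin at its underside, centre

How it is judged:
On the way, in this order (a step that is already met when the one before it is completed fails the run):
1. both square bottles lie in the reject dish, let go (x of square1 in the frame of dish between -0.05 and 0.05 m and y of square1 in the frame of dish between -0.06 and 0.06 m and height (world z) of each of square1, square2 below 0.031 m and x of square2 in the frame of dish between -0.05 and 0.05 m and y of square2 in the frame of dish between -0.06 and 0.06 m and contact force between the fingers and square1 below 0.1 N and contact force between the fingers and square2 below 0.1 N and linear speed of each of square1, square2 below 0.03 m/s), for 0.2 s.
2. every vial lies in the tray, let go (x of vial1 in the frame of tray between -0.07 and 0.07 m and y of vial1 in the frame of tray between -0.045 and 0.045 m and z of vial1 in the frame of tray between 0.015 and 0.028 m and x of vial2 in the frame of tray between -0.07 and 0.07 m and y of vial2 in the frame of tray between -0.045 and 0.045 m and z of vial2 in the frame of tray between 0.015 and 0.028 m and x of vial3 in the frame of tray between -0.07 and 0.07 m and y of vial3 in the frame of tray between -0.045 and 0.045 m and z of vial3 in the frame of tray between 0.015 and 0.028 m and x of vial4 in the frame of tray between -0.07 and 0.07 m and y of vial4 in the frame of tray between -0.045 and 0.045 m and z of vial4 in the frame of tray between 0.015 and 0.028 m and contact force between the fingers and vial1 below 0.1 N and contact force between the fingers and vial2 below 0.1 N and contact force between the fingers and vial3 below 0.1 N and contact force between the fingers and vial4 below 0.1 N), for 0.2 s.
3. the tray with all vials stands inside the bay (x of vial1 in the frame of tray between -0.07 and 0.07 m and y of vial1 in the frame of tray between -0.045 and 0.045 m and z of vial1 in the frame of tray between 0.015 and 0.028 m and x of vial2 in the frame of tray between -0.07 and 0.07 m and y of vial2 in the frame of tray between -0.045 and 0.045 m and z of vial2 in the frame of tray between 0.015 and 0.028 m and x of vial3 in the frame of tray between -0.07 and 0.07 m and y of vial3 in the frame of tray between -0.045 and 0.045 m and z of vial3 in the frame of tray between 0.015 and 0.028 m and x of vial4 in the frame of tray between -0.07 and 0.07 m and y of vial4 in the frame of tray between -0.045 and 0.045 m and z of vial4 in the frame of tray between 0.015 and 0.028 m and horizontal distance between tray and bay below 0.018 m and angle between the x axis of tray and the x axis of bay, either way round below 0.16 rad and linear speed of tray below 0.02 m/s), for 0.2 s.
4. the pedal is pressed to its stop while the tray stands in the bay (horizontal distance between tray and bay below 0.018 m and angle between the x axis of tray and the x axis of bay, either way round below 0.16 rad and value of joint pedal above 0.25 rad), for 0.2 s.
At the end, for the whole second after the job is handed in: Square bottles lying in the dish (centres within 50 mm in x, 60 mm in y, below 31 mm); every vial lying in the tray (centre 15 to 28 mm over its underside); tray within 18 mm and 0.16 rad of the bay; pedal up (below 0.04 rad); all at rest (all of step 3 and x of square1 in the frame of dish between -0.05 and 0.05 m and y of square1 in the frame of dish between -0.06 and 0.06 m and height (world z) of each of square1, square2 below 0.031 m and x of square2 in the frame of dish between -0.05 and 0.05 m and y of square2 in the frame of dish between -0.06 and 0.06 m and value of joint pedal below 0.04 rad and linear speed of each of square1, square2 below 0.02 m/s and linear speed of each of vial1, vial2, vial3, vial4 below 0.05 m/s); the robot touches nothing.
It fails at once if the tray is lifted (more than 20 mm) or tipped (height (world z) of tray above 0.02 m or angle between tray's own z axis and vertical above 0.35 rad).
It fails at once if a bystander is moved more than 50 mm or knocked over (distance of any of blue_jar, amber_bottle, clear_bottle, green_case, screwdriver, tip_box, mug from where it was at the start of the episode above 0.05 m or angle between any of blue_jar, amber_bottle, clear_bottle, green_case, tip_box, mug's own z axis and vertical above 0.6 rad).
Of vial1, vial2, vial4 only 1 to 3 are there at a start; the rules pass over those that are not, and their reading is None.
At some moment in a run one of tray may be knocked a few centimetres aside while the robot is not near it.
It also fails if it takes over 210 s, if anything falls off the work surface, if the arm or the gripper's body presses on something with over 40 N, if the wrist force passes 120 N, or if a joint passes its speed limit or range.

### The arm

A 6-joint arm with a two-finger parallel gripper is mounted at the origin on the work surface. World frame = base frame: x ahead of the robot, y to its left, z up, the work surface at z = 0. Lengths are in m, angles in rad, forces in N, time in s.
With the tool pointing down it reaches from about 0.375 to 0.9 m from the base axis. Payload 3.1 kg.
Tool frame: the origin (TCP) lies at the centre of the arm's flange, where the gripper is bolted on; the fingertips stand 173 mm ahead of it and the grasp point (between the pads) lies 155 mm ahead of it (tip_extent is the distance from the TCP to the fingertips, in m); z points along the fingers, y is the direction in which the jaws open and shut (so a half turn about z gives the same grasp; the last joint's range is limited). The gripper opens to 85 mm and grips with 20 to 120 N. Pads are 22 mm wide; open, the fingers measure 114 mm over their backs; the gripper's body (76 mm by 85 mm) begins 54 mm behind the grasp point. The pads swing forward as they close: fully open they stand 13 mm farther back than shut.
Start: joints at [-1.298, 0.527, 1.433, -0, 1.181, -0.178], TCP at [0.272, -0.563, 0.405] pointing down, gripper open.
Joint ranges: [-3.08, 3.08], [-0.75, 2.2], [0.22, 2.44], [-1.43, 4.57], [0, 2.65], [-2.85, 2.85]. Speed limits (rad/s): [2.79, 2.79, 3.14, 3.14, 3.14, 3.14].

### API

Orientations are given as a unit quaternion [x, y, z, w].
In Python, from station import sense, snapshot, sign_off, tip_extent gives the robot as it stands. The module is installed in compiled form; this text tells all that it offers.
- The arm moves only by the tool servo_tool, never from a script. Its argument "rows" is a list of rows, each a list of 3 entries, a list of its own where there are three numbers: the shift along the tool's x, y, z in mm, then the turn about the tool's z in degrees, then the opening, from -1 (shut) to 1 (fully open), so that 0 is half open. A call has 1 to 8 rows; each row is the pose to reach, as a shift and turn from the pose measured when the call began, along the tool's axes at that moment; what a row does not reach only later rows make up. A row lasts 1/10 s, in which the tool goes at most 50 mm and 8.59 degrees, less where a joint would pass 70% of its speed; a pose out of reach is approached as far as the arm can. A call with a gripper value outside its range is refused whole. The fingers move at their own pace and stop on an object; "force" is the grip in N (left out, the last holds). Time passes only in rows, so rows that repeat a pose let the fingers close. It gives the time, the measured TCP pose, the force and the opening at its end, in the units of the state.
- sense(): the state, without advancing time (a new reading comes with each control period).
- snapshot(name): name is "scene" or "top"; returns a dict with "image" (480x640x3 uint8, blue, green, red), "z_map" (480x640 float32, m along the optical axis (not along the pixel's ray), 0 where there is no reading), "vertical_fov" (degrees; the focal length in pixels is half the picture's height over the tangent of half this angle, whatever the lens; pixels are square), "cx", "cy" (the principal point, pixels), "cam_to_world" (4x4, takes a point from camera to world coordinates). Camera axes: x right, y down, z forward; pixel columns grow to the right and rows downward; lengths in m; the calibration is good to about 2 mm. A picture is of the moment at which its call begins.
- sign_off(): hands the job in, once; it reports no verdict.
The state is a dict: "t": time; "q": joint angles; "qd": joint speeds; "tau": joint torques, N m; "tcp_pos": TCP position; "tool_rot": TCP orientation; "force": force on the tool from outside, world axes, zero at the start; "ft_torque": the same for the moment, N m; "finger_gap": opening from 0.0 (shut) to 1.0 (fully open).
Only numpy, scipy, OpenCV 4.12 (cv2) and the standard library are available. Lean on these libraries where they do the work, as an engineer would, in place of code of your own. Each camera call takes 0.05 s, during which the arm holds its last target. There are 200 camera calls.

## Working session

There is one attempt and no reset: what is moved stays moved. The work goes in short steps, Python scripts to look and compute and a tool call to move; the robot and the scene stay as the last step left them, time stands still between calls to the robot, and variables do not carry over. Pictures are saved under pics/ and viewed, about 12 in all and at most 16, crops included, and the job is handed in when it is done.

Besides the shell and the picture viewer there is one more tool, called after "Emit:" as name(argument=value, ...) on one line, values as JSON. servo_tool: Moves the arm, as the interface text tells. Its arguments: {"type":"object","properties":{"rows":{"type":"array"},"force":{"type":"number"}},"required":["rows"]}

```bash
mkdir -p pics; cat > h.py <<'E'
import numpy as np, cv2, json
from station import sense, snapshot, sign_off, tip_extent
from scipy.spatial.transform import Rotation as R
def snap(name, png=None):
    s=snapshot(name)
    if png: cv2.imwrite('pics/'+png,s['image'])
    z=s['z_map']; f=240/np.tan(np.radians(s['vertical_fov'])/2)
    v,u=np.mgrid[:480,:640]
    P=np.stack([(u-s['cx'])/f*z,(v-s['cy'])/f*z,z,np.ones_like(z)],-1)@np.array(s['cam_to_world']).T
    P=P[...,:3]; P[z==0]=np.nan
    return s,P
E
python3 - <<'E'
from h import *
print(sense(), tip_extent)
for n in('top','scene'):
    s,P=snap(n,n+'0.png'); np.save(n+'0.npy',P); print(n,s['vertical_fov'],s['cx'],s['cy'],np.round(s['cam_to_world'],3).tolist())
E
```

```text
{'t': 0.0, 'q': array([-1.29851055e+00,  5.28471644e-01,  1.43394278e+00, -2.26845748e-05,
        1.18139858e+00, -1.78475698e-01]), 'qd': array([ 0.00015519, -0.00222728, -0.00050496,  0.0005267 ,  0.00074246,
       -0.0017206 ]), 'tau': array([-1.64060224e-03, -4.42358887e+01, -1.78024846e+01, -2.54087954e-04,
        8.36983061e-03, -1.68095971e-05]), 'tcp_pos': array([ 0.27222149, -0.56220207,  0.40371696]), 'tool_rot': array([ 9.74707526e-01,  2.23481557e-01, -6.25305147e-05, -1.10846107e-03]), 'force': array([ 0.89374773, -0.50800176, -0.00892306]), 'ft_torque': array([-0.05868402, -0.00980164, -0.03414133]), 'finger_gap': 1.0002106327838323} 0.1734
top 47.604045059840935 328.29024753296596 241.62923926312013 [[0.02, -0.998, 0.067, 0.435], [-1.0, -0.022, -0.021, 0.028], [0.023, -0.066, -0.998, 1.25], [0.0, 0.0, 0.0, 1.0]]
scene 47.234849042419626 320.76241235546934 235.50023852971472 [[-0.446, 0.62, -0.645, 1.537], [0.895, 0.297, -0.333, 0.521], [-0.015, -0.726, -0.687, 1.133], [0.0, 0.0, 0.0, 1.0]]
```

View pics/top0.png

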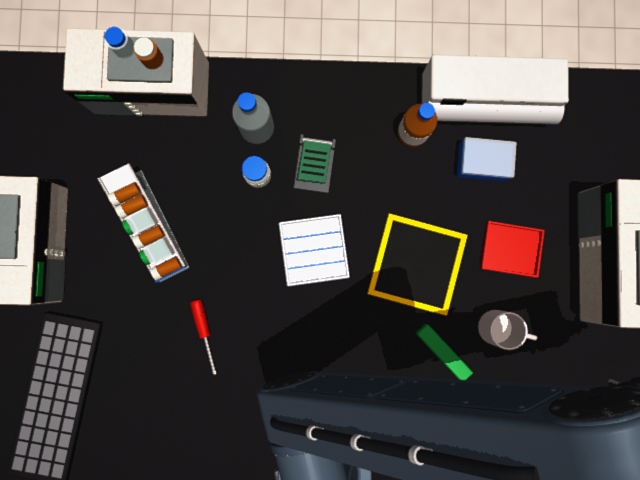

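View pics/scene0.png

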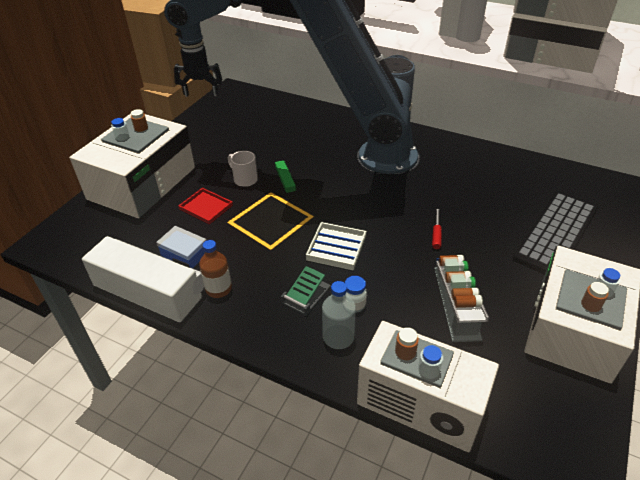

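The top view shows four vials and two square bottles in the chute, from stop (172,277) to the upper end (115,172). The tray is at (313,250), the bay at (417,263), the dish at (513,248) and the pedal at (315,163). The jar at (256,170) stands close to the pedal.

```bash
cat >> h.py <<'E'
def rect(P,m,zr=(-.01,.3)):
    q=P[m&(P[...,2]>zr[0])&(P[...,2]<zr[1])]
    r=cv2.minAreaRect((q[:,:2]*1000).astype(np.float32))
    return np.round(r[0],1),np.round(r[1],1),round(r[2],1),len(q),np.round(np.percentile(q[:,2]*1000,[5,50,95]),1)
def box(u0,v0,u1,v1):
    m=np.zeros((480,640),bool); m[v0:v1,u0:u1]=1; return m
E
python3 - <<'E'
from h import *
im=cv2.imread('pics/top0.png'); P=np.load('top0.npy')
h,s,v=[x.astype(int) for x in cv2.split(cv2.cvtColor(im,cv2.COLOR_BGR2HSV))]
print('tray',rect(P,box(265,205,360,295),(.015,.05)))
print('dish',rect(P,box(470,210,555,285)&(s>150)&((h<8)|(h>172)),(.009,.05)), )
yel=box(360,205,475,325)&(h>20)&(h<35)&(s>150)&(v>60)
print('bay',rect(P,yel))
grn=box(290,130,340,195)&(h>40)&(h<90)&(s>60)
print('pedal plate',rect(P,grn)); print('pedalall',rect(P,box(285,130,345,198),(.004,.1)))
q=P[grn]; A=np.c_[q[:,:2]-q[:,:2].mean(0),np.ones(len(q))]; print('plane',np.linalg.lstsq(A,q[:,2],rcond=None)[0])
# chute
b=box(90,155,200,290)
print('chute all',rect(P,b,(.015,.2)))
blue=b&(h>100)&(h<130)&(s>100)&(v>40); print('stop',rect(P,blue,(.02,.1)))
for n,m in(('amber',b&(h>5)&(h<22)&(s>140)&(v>60)),('green',b&(h>45)&(h<85)&(s>90))):
    n_,l,st,c=cv2.connectedComponentsWithStats(m.astype(np.uint8))
    for i in range(1,n_):
        if st[i,4]>15: print(n,np.round(c[i]),st[i,4],np.round(np.nanmean(P[l==i],0),4))
np.set_printoptions(linewidth=200)
cv2.imwrite('pics/crop.png',cv2.resize(im[150:300,85:200],None,fx=4,fy=4,interpolation=cv2.INTER_CUBIC))
for name,bb in(('jar',(235,150,275,192)),('clear',(225,90,278,148)),('mug',(470,305,545,355)),('gcase',(410,320,480,385)),('tip',(450,130,520,185)),('amb',(390,95,445,150)),('box',(60,20,215,120))):
    print(name,rect(P,box(*bb),(.012,.35)))
E
```

```text
tray (array([498.5,  34.3]), array([144.2, 140.2]), 9.1, 584, array([15.8, 22.8, 27.8]))
dish (array([ 510.4, -421.6]), array([133.6, 110.5]), 82.1, 504, array([ 9.5, 15. , 19.7]))
bay (array([ 471.5, -205.3]), array([193.7, 196.8]), 75.8, 1840, array([-3.5,  0.7,  4.6]))
pedal plate (array([696.2,  39.7]), array([65.7, 95.5]), 83.3, 992, array([28.6, 43.9, 57.2]))
pedalall (array([698.4,  36.9]), array([157.4, 136. ]), 1.1, 1859, array([ 4.9, 33.6, 56.3]))
 ** On entry to DLASCL parameter number  4 had an illegal value
 ** On entry to DLASCL parameter number  4 had an illegal valueTraceback (most recent call last):
  File "<stdin>", line 10, in <module>
    x, resids, rank, s = _umath_linalg.lstsq(a, b, rcond,
                         ~~~~~~~~~~~~~~~~~~~^^^^^^^^^^^^^
                                             signature=signature)
                                             ^^^^^^^^^^^^^^^^^^^^
    raise LinAlgError("SVD did not converge in Linear Least Squares")
numpy.linalg.LinAlgError: SVD did not converge in Linear Least Squares
```

```bash
python3 - <<'E'
from h import *
np.set_printoptions(linewidth=200)
im=cv2.imread('pics/top0.png'); P=np.load('top0.npy')
h,s,v=[x.astype(int) for x in cv2.split(cv2.cvtColor(im,cv2.COLOR_BGR2HSV))]
grn=box(290,130,340,195)&(h>40)&(h<90)&(s>60)
q=P[grn]; q=q[~np.isnan(q[:,0])]; A=np.c_[q[:,:2]-q[:,:2].mean(0),np.ones(len(q))]; print('plane',np.linalg.lstsq(A,q[:,2],rcond=None)[0],q.mean(0))
b=box(90,155,200,290)
print('chute all',rect(P,b,(.015,.2)))
blue=b&(h>100)&(h<130)&(s>100)&(v>40); print('stop',rect(P,blue,(.02,.1)))
for n,m in(('amber',b&(h>5)&(h<22)&(s>140)&(v>60)),('green',b&(h>45)&(h<85)&(s>90))):
    n_,l,st,c=cv2.connectedComponentsWithStats(m.astype(np.uint8))
    for i in range(1,n_):
        if st[i,4]>15: print(n,np.round(c[i]),st[i,4],np.round(np.nanmean(P[l==i],0),4))
cv2.imwrite('pics/crop.png',cv2.resize(im[150:300,85:200],None,fx=4,fy=4,interpolation=cv2.INTER_CUBIC))
for name,bb in(('jar',(235,150,275,192)),('clear',(225,90,278,148)),('mug',(470,305,545,355)),('gcase',(410,320,480,385)),('tip',(450,130,520,185)),('amb',(390,95,445,150)),('box',(60,20,215,120))):
    print(name,rect(P,box(*bb),(.012,.35)))
E
```

```text
plane [-0.30889956 -0.02594109  0.04318642] [0.69471857 0.03823403 0.04318642]
chute all (array([546.1, 407.9]), array([251.6,  74.7]), 28.4, 4204, array([ 42.5,  81.4, 101.6]))
stop (array([437.1, 349.2]), array([ 3.7, 70.8]), 27.8, 57, array([38.8, 42.1, 46.3]))
amber [131. 198.] 605 [0.5944 0.4246 0.0953]
amber [151. 235.] 293 [0.5193 0.3843 0.0764]
amber [168. 266.] 272 [0.4526 0.3492 0.06  ]
green [126. 227.] 88 [0.5344 0.4374 0.0764]
green [143. 257.] 84 [0.4707 0.4027 0.063 ]
jar (array([667. , 165.2]), array([56.6, 56.7]), 81.8, 697, array([31.2, 83.3, 88.2]))
clear (array([777.7, 171.9]), array([72.4, 78.9]), 22.0, 1563, array([ 31. , 129.1, 190.8]))
mug (array([ 334.6, -395.2]), array([ 79.6, 104. ]), 16.1, 1083, array([16.9, 63.1, 91. ]))
gcase (array([ 273.5, -263.3]), array([150.2,  34.5]), 44.2, 1030, array([20.6, 25.3, 29.5]))
tip (array([ 712.4, -353.3]), array([118.4,  83.3]), 86.2, 2188, array([25.3, 57. , 61.3]))
amb (array([ 793.9, -202.3]), array([ 75.2, 112.8]), 49.8, 1597, array([ 32.5, 109.1, 170.1]))
box (array([865.7, 419. ]), array([137.3, 261.8]), 0.0, 11401, array([ 40.6, 159.7, 225.2]))
```

View pics/crop.png

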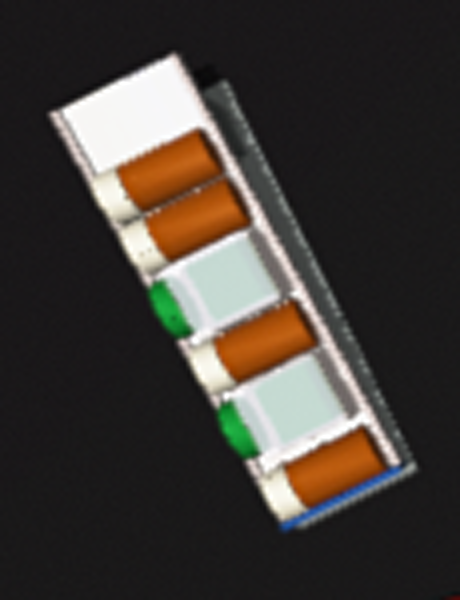

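Crop, top to bottom: two vials, green bottle, vial, green bottle, and a vial at the blue stop. That is all four vials, with the caps on the +y side. Next I'll locate the bottles in the chute frame and set up a move calculator.

```bash
cat >> h.py <<'E'
TH=np.radians(28.1); CO=np.array([.4388,.3505,0]); SL=.22
def chute(P): # -> s (along slope), y, n
    d=P-CO; X=d[...,0]*np.cos(TH)+d[...,1]*np.sin(TH); Y=-d[...,0]*np.sin(TH)+d[...,1]*np.cos(TH); Z=d[...,2]-.03
    return np.stack([X*np.cos(SL)+Z*np.sin(SL),Y,-X*np.sin(SL)+Z*np.cos(SL)],-1)
def unchute(s,y,n):
    X=s*np.cos(SL)-n*np.sin(SL); Z=s*np.sin(SL)+n*np.cos(SL)+.03
    return np.array([CO[0]+X*np.cos(TH)-y*np.sin(TH),CO[1]+X*np.sin(TH)+y*np.cos(TH),Z])
def yaw(S): 
    m=R.from_quat(S['tool_rot']).as_matrix(); return np.degrees(np.arctan2(m[1,0],m[0,0]))
def go(p0,y0,p,y):
    a=np.radians(y0); d=(np.array(p)-p0)*1000
    t=(y0-y+90)%180-90   # half turn gives same grasp
    return np.round([d[0]*np.cos(a)+d[1]*np.sin(a), d[0]*np.sin(a)-d[1]*np.cos(a), -d[2], t],1).tolist()
def plan(*wps):
    S=sense(); p,y=S['tcp_pos'],yaw(S); print('t',round(S['t'],2),'at',np.round(p,4),round(y,1),'gap',round(S['finger_gap'],3),'F',np.round(S['force'],1))
    for w in wps:
        r=go(p,y,w[:3],w[3]); print(w,'->',r); p=np.array(w[:3]); y=y-r[3]
E
python3 - <<'E'
from h import *
np.set_printoptions(linewidth=220,suppress=True)
P=np.load('top0.npy'); C=chute(P)*1000; b=box(90,155,200,290)&~np.isnan(P[...,0])
for a,c in((-20,0),(0,20),(22,29)):
    print(a,[(s,int(np.round(np.median(C[b&(abs(C[...,0]-s)<3)&(C[...,1]>a)&(C[...,1]<c)][:,2])))) for s in range(3,245,5) if (b&(abs(C[...,0]-s)<3)&(C[...,1]>a)&(C[...,1]<c)).any()])
# rails y extents
m=b&(C[...,2]>3)&(C[...,2]<10)&(abs(C[...,1])<45)
print(np.percentile(C[m][:,1],[1,5,50,95,99]))
for lo,hi in ((34,90),(95,150)):
    m=b&(abs(C[...,2]-42)<5)&(C[...,0]>lo)&(C[...,0]<hi); q=C[m]; print(np.percentile(q[:,0],[1,99]),np.percentile(q[:,1],[1,99]),len(q))
s=sense()
E
```

```text
-20 [(3, 19), (8, 25), (13, 28), (18, 29), (23, 28), (28, 23), (33, 3), (38, 40), (43, 42), (48, 41), (53, 42), (58, 41), (63, 41), (68, 41), (73, 42), (78, 41), (83, 22), (88, 28), (93, 29), (98, 29), (103, 26), (108, 19), (113, 41), (118, 41), (123, 42), (128, 43), (133, 41), (138, 41), (143, 42), (148, 41), (153, 38), (158, 25), (163, 28), (168, 29), (173, 28), (178, 25), (183, 20), (188, 25), (193, 28), (198, 28), (203, 28), (208, 24), (213, 5), (218, 1), (223, -1), (228, -1), (233, 0), (238, -1), (243, -1)]
0 [(3, 19), (8, 27), (13, 28), (18, 29), (23, 28), (28, 23), (33, 0), (38, 41), (43, 41), (48, 42), (53, 41), (58, 42), (63, 41), (68, 41), (73, 40), (78, 41), (83, 23), (88, 27), (93, 29), (98, 29), (103, 27), (108, 19), (113, 40), (118, 41), (123, 41), (128, 42), (133, 42), (138, 42), (143, 41), (148, 41), (153, 26), (158, 25), (163, 28), (168, 29), (173, 28), (178, 25), (183, 20), (188, 25), (193, 28), (198, 30), (203, 28), (208, 25), (213, 11), (218, -1), (223, -1), (228, -1), (233, -1), (238, 0), (243, -1)]
22 [(3, 21), (8, 25), (13, 28), (18, 30), (23, 28), (28, 24), (33, 1), (43, 27), (48, 33), (53, 36), (58, 37), (63, 37), (68, 33), (73, 28), (78, 15), (83, 23), (88, 28), (93, 29), (98, 28), (103, 26), (108, 21), (113, 1), (118, 30), (123, 35), (128, 36), (133, 37), (138, 36), (143, 33), (148, 29), (153, 18), (158, 26), (163, 27), (168, 29), (173, 29), (178, 26), (183, 20), (188, 25), (193, 28), (198, 28), (203, 27), (208, 27), (213, 11), (218, 0), (223, 0), (228, -1), (233, -1), (238, -1), (243, -1)]
[-36.57221221 -36.0112091  -32.30388841  35.31767615  36.45700897]
[38.08666381 78.94418438] [-30.6254478   28.20054342] 471
[111.68340692 149.68452995] [-30.44512418  27.84494051] 454
```

```bash
python3 - <<'E'
from h import *
a=unchute(.058,0,.021); b=unchute(.131,0,.021); print(a,b)
D=(.5104,-.4216,0)
plan((a[0],a[1],.36,28.1),(a[0],a[1],.224,28.1))
E
```

```text
[0.48468756 0.37500168 0.06315116] [0.54753073 0.4085568  0.07908193]
t 0.1 at [ 0.2722 -0.5622  0.4038] 25.8 gap 0.999 F [ 0.3 -0.1 -0.2]
(np.float64(0.4846875603118019), np.float64(0.3750016753708055), 0.36, 28.1) -> [599.6, -751.0, 43.8, -2.3]
(np.float64(0.4846875603118019), np.float64(0.3750016753708055), 0.224, 28.1) -> [0.0, 0.0, 136.0, 0.0]
```

Emit:
servo_tool(rows=[[[340, -210, 0], 0, 1], [[340, -210, 0], 0, 1], [[340, -210, 0], 0, 1], [[340, -210, 0], 0, 1], [[340, -210, 0], 0, 1], [[340, -210, 0], 0, 1], [[340, -210, 0], 0, 1], [[340, -210, 0], 0, 1]])

```text
t: 0.9
tcp_pos: [0.4874, -0.2232, 0.4041]
tool_rot: [0.975, 0.223, -0.0, -0.001]
force: [1.1, 0.7, -0.8]
finger_gap: 0.997
```

```bash
python3 -c "
from h import *
plan((.4847,.375,.36,28.1))"
```

```text
t 0.9 at [ 0.4874 -0.2232  0.4041] 25.8 gap 0.997 F [ 1.1  0.7 -0.8]
(0.4847, 0.375, 0.36, 28.1) -> [258.0, -539.7, 44.1, -2.3]
```

Emit:
servo_tool(rows=[[[165, -345, 20], -2, 1], [[165, -345, 20], -2, 1], [[165, -345, 20], -2, 1], [[165, -345, 20], -2, 1], [[165, -345, 20], -2, 1], [[165, -345, 20], -2, 1], [[165, -345, 20], -2, 1], [[165, -345, 20], -2, 1]])

```text
t: 1.7
tcp_pos: [0.4849, 0.1621, 0.3846]
tool_rot: [0.97, 0.241, -0.001, -0.002]
force: [0.4, 0.1, -0.6]
finger_gap: 1.0
```

```bash
python3 -c "
from h import *
plan((.4847,.375,.36,28.1))"
```

```text
t 1.7 at [0.4849 0.1621 0.3846] 27.9 gap 1.0 F [ 0.4  0.1 -0.6]
(0.4847, 0.375, 0.36, 28.1) -> [99.5, -188.2, 24.6, -0.2]
```

Emit:
servo_tool(rows=[[[99.5, -188, 25], 0, 1], [[99.5, -188, 25], 0, 1], [[99.5, -188, 25], 0, 1], [[99.5, -188, 25], 0, 1], [[99.5, -188, 25], 0, 1], [[99.5, -188, 75], 0, 1], [[99.5, -188, 75], 0, 1], [[99.5, -188, 75], 0, 1]])

```text
t: 2.5
tcp_pos: [0.4843, 0.3742, 0.3091]
tool_rot: [0.971, 0.241, -0.003, -0.001]
force: [0.1, -0.3, 0.3]
finger_gap: 0.999
```

```bash
python3 -c "
from h import *
plan((.4847,.375,.224,28.1))"
```

```text
t 2.5 at [0.4843 0.3742 0.3091] 27.9 gap 0.999 F [ 0.1 -0.3  0.3]
(0.4847, 0.375, 0.224, 28.1) -> [0.8, -0.5, 85.1, -0.2]
```

Emit:
servo_tool(rows=[[[1, -0.5, 40], 0, 1], [[1, -0.5, 70], 0, 1], [[1, -0.5, 85], 0, 1], [[1, -0.5, 85], 0, 1], [[1, -0.5, 85], 0, 0.2], [[1, -0.5, 85], 0, 0.2], [[1, -0.5, 85], 0, 0.2], [[1, -0.5, 85], 0, 0.2]], force=35)

```text
t: 3.3
tcp_pos: [0.4853, 0.3754, 0.2265]
tool_rot: [0.971, 0.241, -0.001, -0.001]
force: [0.1, -1.2, 6.6]
finger_gap: 0.722
```

Emit:
servo_tool(rows=[[[0, 0, 0], 0, 0.2], [[0, 0, 0], 0, 0.2], [[0, 0, -10], 0, 0.2], [[0, 0, -25], 0, 0.2], [[0, 0, -50], 0, 0.2], [[0, 0, -90], 0, 0.2], [[0, 0, -130], 0, 0.2], [[0, 0, -130], 0, 0.2]])

```text
t: 4.1
tcp_pos: [0.4872, 0.3763, 0.3641]
tool_rot: [0.97, 0.241, 0.007, -0.003]
force: [0.9, 0.1, -2.4]
finger_gap: 0.718
```

```bash
python3 - <<'E'
from h import *
s,P=snap('scene','s1.png'); cv2.imwrite('pics/s1c.png',cv2.resize(s['image'][150:400,380:580],None,fx=2.4,fy=2.4))
t=np.radians(-7.9); c=np.array([.5104,-.4216]); ax=np.array([np.cos(t),np.sin(t)]); ay=np.array([-ax[1],ax[0]])
for k in(-1,1): print(k,c+ay*.027*k)
plan((.50,.1,.36,60))
E
```

```text
-1 [ 0.506689   -0.44834376]
1 [ 0.514111   -0.39485624]
t 4.15 at [0.4863 0.3757 0.3611] 27.9 gap 0.72 F [-0.3 -0.5 -2.4]
(0.5, 0.1, 0.36, 60) -> [-117.0, 250.0, 1.1, -32.1]
```

View pics/s1c.png

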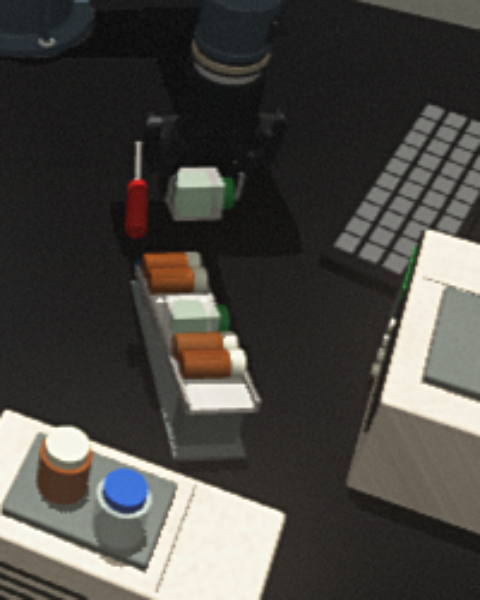

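The bottle is held (crop at 198,193). Vial2 rolled down to vial1, and sq2 and the upper vials stayed put. Carrying it to the dish.

Emit:
servo_tool(rows=[[[-165, 355, 0], -50, 0.2], [[-165, 355, 0], -50, 0.2], [[-165, 355, 0], -50, 0.2], [[-165, 355, 0], -50, 0.2], [[-165, 355, 0], -50, 0.2], [[-165, 355, 0], -50, 0.2], [[-165, 355, 0], -50, 0.2], [[-165, 355, 0], -50, 0.2]])

```text
t: 4.95
tcp_pos: [0.505, 0.0001, 0.3579]
tool_rot: [0.777, 0.629, 0.004, -0.001]
force: [0.5, -0.7, -1.1]
finger_gap: 0.717
```

```bash
python3 -c "
from h import *
plan((.5067,-.4483,.33,82.1))"
```

```text
t 4.95 at [5.050e-01 1.000e-04 3.579e-01] 78.0 gap 0.717 F [ 0.5 -0.7 -1.1]
(0.5067, -0.4483, 0.33, 82.1) -> [-438.3, 94.9, 27.9, -4.1]
```

Emit:
servo_tool(rows=[[[-370, 80, 20], -4, 0.2], [[-370, 80, 20], -4, 0.2], [[-370, 80, 20], -4, 0.2], [[-370, 80, 20], -4, 0.2], [[-370, 80, 20], -4, 0.2], [[-370, 80, 20], -4, 0.2], [[-370, 80, 20], -4, 0.2], [[-370, 80, 20], -4, 0.2]])

```text
t: 5.75
tcp_pos: [0.5055, -0.3818, 0.3339]
tool_rot: [0.756, 0.655, 0.003, -0.002]
force: [0.7, 0.1, -1.6]
finger_gap: 0.72
```

```bash
python3 -c "
from h import *
plan((.5067,-.4483,.23,82.1),(.5067,-.4483,.188,82.1))"
```

```text
t 5.75 at [ 0.5055 -0.3818  0.3339] 81.8 gap 0.72 F [ 0.7  0.1 -1.6]
(0.5067, -0.4483, 0.23, 82.1) -> [-65.6, 10.6, 103.9, -0.3]
(0.5067, -0.4483, 0.188, 82.1) -> [0.0, 0.0, 42.0, 0.0]
```

Emit:
servo_tool(rows=[[[-40, 7, 10], 0, 0.2], [[-66, 10.5, 40], 0, 0.2], [[-66, 10.5, 80], 0, 0.2], [[-66, 10.5, 105], 0, 0.2], [[-66, 10.5, 125], 0, 0.2], [[-66, 10.5, 135], 0, 0.2], [[-66, 10.5, 140], 0, 0.2], [[-66, 10.5, 144], 0, 0.2]])

```text
t: 6.55
tcp_pos: [0.5062, -0.4465, 0.1924]
tool_rot: [0.755, 0.655, 0.003, -0.005]
force: [-9.6, 10.1, 33.5]
finger_gap: 0.723
```

```bash
python3 -c "
from h import *
plan((.5067,-.4483,.188,82.1))"
```

```text
t 6.55 at [ 0.5062 -0.4465  0.1924] 81.9 gap 0.723 F [-9.6 10.1 33.5]
(0.5067, -0.4483, 0.188, 82.1) -> [-1.7, 0.8, 4.4, -0.2]
```

Emit:
servo_tool(rows=[[[0, 0, -2], 0, 0.2], [[0, 0, -2], 0, 0.55], [[0, 0, -2], 0, 0.7], [[0, 0, -2], 0, 0.7], [[0, 0, -40], 0, 0.7], [[0, 0, -80], 0, 0.7], [[0, 0, -130], 0, 0.7], [[0, 0, -150], 0, 0.7]])

```text
t: 7.35
tcp_pos: [0.5074, -0.4493, 0.3475]
tool_rot: [0.755, 0.655, 0.003, -0.001]
force: [0.5, -0.7, 0.7]
finger_gap: 0.857
```

Emit:
servo_tool(rows=[[[350, 0, -10], 50, 1], [[350, 0, -10], 50, 1], [[350, 0, -10], 50, 1], [[350, 0, -10], 50, 1], [[350, 0, -10], 50, 1], [[350, 0, -10], 50, 1], [[350, 0, -10], 50, 1], [[350, 0, -10], 50, 1]])

```text
t: 8.15
tcp_pos: [0.5566, -0.0973, 0.3594]
tool_rot: [0.961, 0.278, 0.002, -0.003]
force: [-1.2, -0.2, 0.0]
finger_gap: 0.996
```

```bash
cat >> h.py <<'E'
def prof(P):
    C=chute(P)*1000; b=~np.isnan(P[...,0])&(abs(C[...,1])<18)
    out=[]
    for s in range(3,245,5):
        m=b&(abs(C[...,0]-s)<3)
        if m.sum()>3: out.append((s,int(round(np.median(C[m][:,2])))))
    return out
E
python3 - <<'E'
from h import *
s,P=snap('top','t2.png'); np.save('t2.npy',P)
cv2.imwrite('pics/t2c.png',cv2.resize(s['image'][190:310,90:590],None,fx=1.6,fy=1.6))
print(prof(P)); print(rect(P,box(475,215,550,285),(.03,.07)))
plan((.5475,.4086,.38,28.1))
E
```

```text
[(3, 16), (8, 26), (13, 28), (18, 29), (23, 28), (28, 24), (33, 20), (38, 26), (43, 28), (48, 29), (53, 27), (58, 24), (63, 0), (68, 0), (73, -1), (78, -1), (83, -1), (88, -1), (93, 0), (98, 0), (103, -1), (108, -1), (113, 38), (118, 42), (123, 41), (128, 42), (133, 41), (138, 42), (143, 42), (148, 42), (153, 41), (158, 22), (163, 28), (168, 28), (173, 28), (178, 26), (183, 19), (188, 23), (193, 27), (198, 29), (203, 29), (208, 26), (213, 22), (218, 0), (223, 0), (228, 0), (233, -1), (238, 0), (243, -1)]
(array([ 505.3, -436.6]), array([43.3, 62.3]), 82.3, 534, array([34.4, 44.8, 48.9]))
t 8.2 at [ 0.5568 -0.0995  0.3594] 32.2 gap 0.999 F [ 0.7 -0.5 -0.1]
(0.5475, 0.4086, 0.38, 28.1) -> [263.0, -434.8, -20.6, 4.1]
```

View pics/t2c.png

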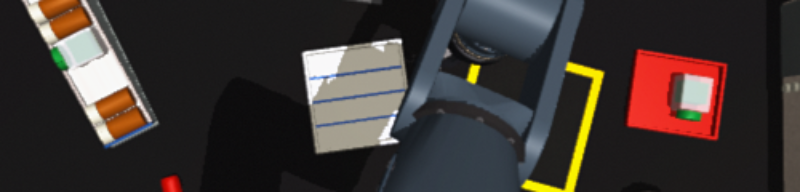

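sq1 lies flat in the dish (crop 692,92; depth puts its top at 45 mm). sq2 is still in the chute at s=133 mm.

Emit:
servo_tool(rows=[[[220, -330, -20], 4, 1], [[220, -330, -20], 4, 1], [[220, -330, -20], 4, 1], [[220, -330, -20], 4, 1], [[220, -330, -20], 4, 1], [[220, -330, -20], 4, 1], [[220, -330, -20], 4, 1], [[220, -330, -20], 4, 1]])

```text
t: 9.0
tcp_pos: [0.5679, 0.2969, 0.3814]
tool_rot: [0.97, 0.243, 0.003, -0.002]
force: [0.5, -0.1, 0.2]
finger_gap: 1.002
```

```bash
python3 -c "
from h import *
a=unchute(.133,0,.021);print(a)
plan((a[0],a[1],.34,28.1),(a[0],a[1],.243,28.1))"
```

```text
[0.54925246 0.40947612 0.07951839]
t 9.0 at [0.5679 0.2969 0.3814] 28.1 gap 1.002 F [ 0.5 -0.1  0.2]
(np.float64(0.5492524622017501), np.float64(0.4094761223822879), 0.34, 28.1) -> [36.6, -108.1, 41.4, 0.0]
(np.float64(0.5492524622017501), np.float64(0.4094761223822879), 0.243, 28.1) -> [0.0, 0.0, 97.0, 0.0]
```

Emit:
servo_tool(rows=[[[36.5, -108, 10], 0, 1], [[36.5, -108, 20], 0, 1], [[36.5, -108, 35], 0, 1], [[36.5, -108, 60], 0, 1], [[36.5, -108, 100], 0, 1], [[36.5, -108, 125], 0, 1], [[36.5, -108, 138], 0, 1], [[36.5, -108, 138], 0, 1]])

```text
t: 9.8
tcp_pos: [0.5502, 0.4087, 0.2413]
tool_rot: [0.97, 0.242, 0.001, -0.001]
force: [0.8, -0.2, -0.5]
finger_gap: 1.001
```

Emit:
servo_tool(rows=[[[0, 0, 0], 0, 0.2], [[0, 0, 0], 0, 0.2], [[0, 0, 0], 0, 0.2], [[0, 0, 0], 0, 0.2], [[0, 0, 0], 0, 0.2], [[0, 0, -10], 0, 0.2], [[0, 0, -25], 0, 0.2], [[0, 0, -60], 0, 0.2]])

```text
t: 10.6
tcp_pos: [0.549, 0.4077, 0.2993]
tool_rot: [0.97, 0.242, -0.003, -0.0]
force: [0.6, -0.6, -1.4]
finger_gap: 0.722
```

Emit:
servo_tool(rows=[[[0, 0, -80], 0, 0.2], [[0, 100, -80], -5, 0.2], [[-165, 300, -80], -50, 0.2], [[-165, 300, -80], -50, 0.2], [[-165, 300, -80], -50, 0.2], [[-165, 300, -80], -50, 0.2], [[-165, 300, -80], -50, 0.2], [[-165, 300, -80], -50, 0.2]])

```text
t: 11.4
tcp_pos: [0.5454, 0.0746, 0.3805]
tool_rot: [0.775, 0.631, -0.002, -0.001]
force: [1.0, -0.3, -1.1]
finger_gap: 0.717
```

```bash
python3 -c "
from h import *
plan((.5144,-.3929,.33,82.1))"
```

```text
t 11.4 at [0.5454 0.0746 0.3805] 78.3 gap 0.717 F [ 1.  -0.3 -1.1]
(0.5144, -0.3929, 0.33, 82.1) -> [-464.0, 64.5, 50.5, -3.8]
```

Emit:
servo_tool(rows=[[[-370, 50, 45], -4, 0.2], [[-370, 50, 45], -4, 0.2], [[-370, 50, 45], -4, 0.2], [[-370, 50, 45], -4, 0.2], [[-370, 50, 45], -4, 0.2], [[-370, 50, 45], -4, 0.2], [[-370, 50, 45], -4, 0.2], [[-370, 50, 45], -4, 0.2]])

```text
t: 12.2
tcp_pos: [0.5185, -0.3022, 0.337]
tool_rot: [0.754, 0.657, -0.003, 0.001]
force: [0.6, 0.6, -1.5]
finger_gap: 0.717
```

```bash
python3 -c "
from h import *
plan((.5144,-.3929,.33,82.1))"
```

```text
t 12.2 at [ 0.5185 -0.3022  0.337 ] 82.1 gap 0.717 F [ 0.6  0.6 -1.5]
(0.5144, -0.3929, 0.33, 82.1) -> [-90.4, 8.4, 7.0, 0.0]
```

Emit:
servo_tool(rows=[[[-50, 5, 5], 0, 0.2], [[-90.5, 8.5, 20], 0, 0.2], [[-90.5, 8.5, 65], 0, 0.2], [[-90.5, 8.5, 105], 0, 0.2], [[-90.5, 8.5, 130], 0, 0.2], [[-90.5, 8.5, 141], 0, 0.2], [[-90.5, 8.5, 145], 0, 0.2], [[-90.5, 8.5, 145], 0, 0.2]])

```text
t: 13.0
tcp_pos: [0.5142, -0.3936, 0.1937]
tool_rot: [0.754, 0.657, -0.003, 0.001]
force: [0.3, 0.9, -0.9]
finger_gap: 0.717
```

Emit:
servo_tool(rows=[[[0, 0, 2], 0, 0.2], [[0, 0, 2], 0, 0.55], [[0, 0, 2], 0, 0.7], [[0, 0, 2], 0, 0.7], [[0, 0, 2], 0, 0.7], [[0, 0, -40], 0, 0.7], [[0, 0, -90], 0, 0.7], [[0, 0, -140], 0, 0.7]])

```text
t: 13.8
tcp_pos: [0.5145, -0.3928, 0.3344]
tool_rot: [0.754, 0.657, -0.003, -0.0]
force: [1.2, -2.1, -0.4]
finger_gap: 0.851
```

Emit:
servo_tool(rows=[[[350, 0, -20], 55, 1], [[350, 0, -20], 55, 1], [[350, 0, -20], 55, 1], [[350, 0, -20], 55, 1], [[350, 0, -20], 55, 1], [[350, 0, -20], 55, 1], [[350, 0, -20], 55, 1], [[350, 0, -20], 55, 1]])

```text
t: 14.6
tcp_pos: [0.562, -0.0413, 0.3533]
tool_rot: [0.972, 0.237, -0.003, 0.001]
force: [-0.5, -1.1, 0.2]
finger_gap: 1.002
```

```bash
python3 - <<'E'
from h import *
s,P=snap('top','t3.png'); np.save('t3.npy',P)
cv2.imwrite('pics/t3c.png',cv2.resize(s['image'][160:310,90:590],None,fx=1.6,fy=1.6))
print(prof(P)); print(rect(P,box(475,215,550,285),(.03,.07))); print('tray',rect(P,box(265,205,360,295),(.015,.05)))
a=unchute(.015,0,.015); print(a)
plan((a[0],a[1],.34,28.1))
E
```

```text
[(3, 18), (8, 26), (13, 28), (18, 29), (23, 27), (28, 24), (33, 20), (38, 26), (43, 29), (48, 28), (53, 27), (58, 24), (63, 21), (68, 26), (73, 29), (78, 30), (83, 27), (88, 24), (93, 21), (98, 26), (103, 28), (108, 29), (113, 28), (118, 24), (123, 0), (128, -1), (133, -1), (138, -1), (143, -1), (148, 0), (153, -1), (158, 0), (163, -1), (168, 0), (173, 0), (178, 0), (183, 0), (188, 0), (193, -1), (198, 0), (203, -1), (208, 0), (213, -1), (218, -1), (223, 0), (228, 1), (233, 0), (238, 0), (243, -1)]
(array([ 509.6, -414.6]), array([94.3, 62.9]), 80.7, 1073, array([33.9, 44.6, 49.1]))
tray (array([498.3,  34.5]), array([144.2, 140.2]), 8.9, 285, array([15.8, 23. , 27.5]))
[0.44882539 0.35585306 0.04791191]
t 14.65 at [ 0.5622 -0.0421  0.3533] 27.5 gap 0.999 F [-0.3  0.7  0.7]
(np.float64(0.4488253871757815), np.float64(0.3558530582227196), 0.34, 28.1) -> [83.0, -405.3, 13.3, -0.6]
```

View pics/t3c.png

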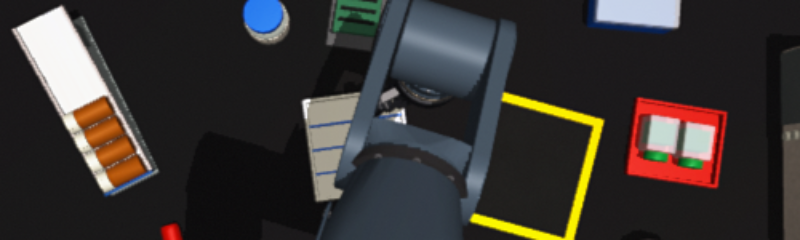

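Both bottles are flat in the dish (crop 658,137 and 695,143). All four vials have rolled to the stop, at s ≈ 16, 46, 76 and 106 mm. I'll pick from the top down so the others stay put.

```bash
cat >> h.py <<'E'
def vial(s):
    a=unchute(s,0,.015); return (round(a[0],4),round(a[1],4),round(a[2]+.169,4),28.1)
TC=np.array([.4985,.0345]); TY=9.0
def slot(x,z,y=0):
    t=np.radians(TY); c=TC+x*np.array([np.cos(t),np.sin(t)])+y*np.array([-np.sin(t),np.cos(t)]); return (round(c[0],4),round(c[1],4),z,TY)
E
python3 -c "
from h import *
for s in (.106,.076,.046,.0155): print(vial(s))
v=vial(.106)
plan(v[:2]+(.34,28.1),v)"
```

```text
(np.float64(0.5272), np.float64(0.3977), np.float64(0.2368), 28.1)
(np.float64(0.5013), np.float64(0.3839), np.float64(0.2302), 28.1)
(np.float64(0.4755), np.float64(0.3701), np.float64(0.2237), 28.1)
(np.float64(0.4493), np.float64(0.3561), np.float64(0.217), 28.1)
t 14.65 at [ 0.5622 -0.0421  0.3533] 27.5 gap 0.999 F [-0.3  0.7  0.7]
(np.float64(0.5272), np.float64(0.3977), 0.34, 28.1) -> [171.8, -406.3, 13.3, -0.6]
(np.float64(0.5272), np.float64(0.3977), np.float64(0.2368), 28.1) -> [0.0, 0.0, 103.2, -0.0]
```

Emit:
servo_tool(rows=[[[145, -343, 10], -1, 1], [[145, -343, 10], -1, 1], [[145, -343, 10], -1, 1], [[145, -343, 10], -1, 1], [[145, -343, 10], -1, 1], [[145, -343, 10], -1, 1], [[145, -343, 10], -1, 1], [[145, -343, 10], -1, 1]])

```text
t: 15.45
tcp_pos: [0.5327, 0.3313, 0.3422]
tool_rot: [0.969, 0.247, -0.002, 0.001]
force: [-0.2, -0.5, -0.3]
finger_gap: 0.999
```

```bash
python3 -c "
from h import *
plan(vial(.106))"
```

```text
t 15.45 at [0.5327 0.3313 0.3422] 28.6 gap 0.999 F [-0.2 -0.5 -0.3]
(np.float64(0.5272), np.float64(0.3977), np.float64(0.2368), 28.1) -> [26.9, -60.9, 105.4, 0.5]
```

Emit:
servo_tool(rows=[[[27, -61, 5], 0.5, 1], [[27, -61, 20], 0.5, 1], [[27, -61, 50], 0.5, 1], [[27, -61, 80], 0.5, 1], [[27, -61, 98], 0.5, 1], [[27, -61, 105], 0.5, 1], [[27, -61, 105], 0.5, 1], [[27, -61, 105], 0.5, 1]])

```text
t: 16.25
tcp_pos: [0.5279, 0.3972, 0.2379]
tool_rot: [0.97, 0.243, -0.001, 0.001]
force: [-0.1, -0.2, -0.1]
finger_gap: 1.0
```

Emit:
servo_tool(rows=[[[0, 0, 0], 0, 0.2], [[0, 0, 0], 0, 0.2], [[0, 0, 0], 0, 0.2], [[0, 0, 0], 0, 0.2], [[0, 0, 0], 0, 0.2], [[0, 0, -10], 0, 0.2], [[0, 0, -25], 0, 0.2], [[0, 0, -60], 0, 0.2]], force=25)

```text
t: 17.05
tcp_pos: [0.5269, 0.3965, 0.2963]
tool_rot: [0.97, 0.243, -0.004, 0.002]
force: [0.7, -0.2, -0.2]
finger_gap: 0.719
```

```bash
python3 -c "
from h import *
plan(slot(-.051,.32),slot(-.051,.191))"
```

```text
t 17.05 at [0.5269 0.3965 0.2963] 28.1 gap 0.719 F [ 0.7 -0.2 -0.2]
(np.float64(0.4481), np.float64(0.0265), 0.32, 9.0) -> [-243.6, 289.4, -23.7, 19.1]
(np.float64(0.4481), np.float64(0.0265), 0.191, 9.0) -> [0.0, 0.0, 129.0, -0.0]
```

Emit:
servo_tool(rows=[[[0, 0, -24], 0, 0.2], [[-243.5, 289.5, -24], 19, 0.2], [[-243.5, 289.5, -24], 19, 0.2], [[-243.5, 289.5, -24], 19, 0.2], [[-243.5, 289.5, -24], 19, 0.2], [[-243.5, 289.5, -24], 19, 0.2], [[-243.5, 289.5, -24], 19, 0.2], [[-243.5, 289.5, -24], 19, 0.2]])

```text
t: 17.85
tcp_pos: [0.4536, 0.0526, 0.3237]
tool_rot: [0.997, 0.08, -0.003, 0.003]
force: [0.7, -0.7, 0.1]
finger_gap: 0.711
```

```bash
python3 -c "
from h import *
plan(slot(-.051,.191))"
```

```text
t 17.85 at [0.4536 0.0526 0.3237] 9.1 gap 0.711 F [ 0.7 -0.7  0.1]
(np.float64(0.4481), np.float64(0.0265), 0.191, 9.0) -> [-9.6, 24.9, 132.7, 0.1]
```

```bash
cat >> h.py <<'E'
def trayscene(P=None):
    if P is None: s,P=snap('scene','sc.png')
    m=(P[...,0]>.38)&(P[...,0]<.62)&(P[...,1]>-.08)&(P[...,1]<.16)
    return rect(P,m,(.014,.03))
E
python3 -c "
from h import *
print(trayscene(np.load('scene0.npy')),trayscene())"
```

```text
(array([502.6,  35.1]), array([153.5, 142.4]), 9.3, 527, array([14.5, 20. , 26.2])) (array([501.3,  35.3]), array([153.1, 142. ]), 9.5, 532, array([14.4, 19.7, 26.1]))
```

Emit:
servo_tool(rows=[[[-9.5, 25, 20], 0, 0.2], [[-9.5, 25, 60], 0, 0.2], [[-9.5, 25, 95], 0, 0.2], [[-9.5, 25, 118], 0, 0.2], [[-9.5, 25, 118], 0, 0.2], [[-9.5, 25, 118], 0, 0.2]])

```text
t: 18.5
tcp_pos: [0.4461, 0.0197, 0.206]
tool_rot: [0.997, 0.077, -0.006, 0.004]
force: [0.5, 0.4, -0.7]
finger_gap: 0.718
```

Emit:
servo_tool(rows=[[[3, -6.5, 5], 0, 0.2], [[3, -6.5, 12], 0, 0.2], [[3, -6.5, 14.5], 0, 0.2], [[3, -6.5, 14.5], 0, 0.2], [[3, -6.5, 14.5], 0, 0.6], [[3, -6.5, 14.5], 0, 0.7], [[3, -6.5, 14.5], 0, 0.7], [[3, -6.5, -30], 0, 0.7]])

```text
t: 19.3
tcp_pos: [0.4471, 0.0269, 0.2306]
tool_rot: [0.997, 0.077, -0.013, 0.002]
force: [0.5, -0.4, 0.6]
finger_gap: 0.851
```

```bash
python3 -c "
from h import *
v=vial(.076)
plan(v[:2]+(.33,28.1))"
```

```text
t 19.3 at [0.4471 0.0269 0.2306] 8.8 gap 0.851 F [ 0.5 -0.4  0.6]
(np.float64(0.5013), np.float64(0.3839), 0.33, 28.1) -> [108.5, -344.4, -99.4, -19.3]
```

Emit:
servo_tool(rows=[[[0, 0, -45], 0, 0.7], [[20, -20, -90], -5, 1], [[100, -315, -95], -19, 1], [[100, -315, -95], -19, 1], [[100, -315, -95], -19, 1], [[100, -315, -95], -19, 1], [[100, -315, -95], -19, 1], [[100, -315, -95], -19, 1]])

```text
t: 20.1
tcp_pos: [0.4987, 0.3489, 0.3219]
tool_rot: [0.971, 0.241, -0.014, 0.0]
force: [0.8, 0.4, -0.6]
finger_gap: 1.001
```

```bash
python3 -c "
from h import *
snap('top')
s,P=snap('top','t4.png'); print('tray',rect(P,box(255,195,370,305),(.015,.05)),'vial',rect(P,box(255,195,370,305),(.03,.05))); print([p for p in prof(P) if p[0]<130])
plan(vial(.076))"
```

```text
tray (array([498.3,  34.1]), array([144.4, 140.2]), 9.2, 938, array([16.4, 24.9, 36.4])) vial (array([460.1,  55.7]), array([126.8,  49.8]), 66.1, 262, array([30.5, 33.9, 38.2]))
[(3, 748), (8, 708), (13, 692), (18, 677), (23, 660), (28, 646), (33, 635), (38, 621), (43, 607), (48, 591), (53, 576), (58, 560), (63, 543), (68, 540), (73, 537), (78, 519), (83, 513), (88, 509), (98, 406), (103, 412), (108, 409), (113, 411), (118, 418), (123, 423), (128, 426)]
t 20.2 at [0.499  0.3524 0.3223] 28.2 gap 1.005 F [-0.2 -0.7 -0.2]
(np.float64(0.5013), np.float64(0.3839), np.float64(0.2302), 28.1) -> [16.9, -26.7, 92.1, 0.1]
```

Emit:
servo_tool(rows=[[[17, -27, 10], 0, 1], [[17, -27, 35], 0, 1], [[17, -27, 65], 0, 1], [[17, -27, 85], 0, 1], [[17, -27, 91], 0, 1], [[17, -27, 91], 0, 1], [[17, -27, 91], 0, 1]])

```text
t: 20.9
tcp_pos: [0.4998, 0.3837, 0.232]
tool_rot: [0.97, 0.243, -0.011, -0.001]
force: [-0.5, -0.3, 0.2]
finger_gap: 1.001
```

```bash
python3 -c "
from h import *
plan(vial(.076)); S=sense(); print(R.from_quat(S['tool_rot']).as_matrix()[:,2])"
```

```text
t 20.9 at [0.4998 0.3837 0.232 ] 28.2 gap 1.001 F [-0.5 -0.3  0.2]
(np.float64(0.5013), np.float64(0.3839), np.float64(0.2302), 28.1) -> [1.5, 0.5, 1.8, 0.1]
[-0.02115577 -0.00226379 -0.99977363]
```

```bash
cat >> h.py <<'E'
def plan(w):
    S=sense(); M=R.from_quat(S['tool_rot']).as_matrix(); y=yaw(S)
    tip=S['tcp_pos']+.165*M[:,2]; d=M.T@((np.array(w[:3])-[0,0,.165])-tip)*1000
    print('t',round(S['t'],2),'tip+',np.round(tip+[0,0,.165],4),'yaw',round(y,1),'zax',np.round(M[:2,2],3),'gap',round(S['finger_gap'],3),'F',np.round(S['force'],1),'\n  ->',np.round(d,1).tolist(),round((y-w[3]+90)%180-90,1))
E
python3 -c "
from h import *
plan(vial(.076))"
```

```text
t 20.9 tip+ [0.4963 0.3833 0.232 ] yaw 28.2 zax [-0.021 -0.002] gap 1.001 F [-0.5 -0.3  0.2] 
  -> [4.8, 1.9, 1.7] 0.1
```

Emit:
servo_tool(rows=[[[5, 2, 1], 0, 1], [[5, 2, 1], 0, 0.2], [[5, 2, 1], 0, 0.2], [[5, 2, 1], 0, 0.2], [[5, 2, 1], 0, 0.2], [[5, 2, 1], 0, 0.2], [[5, 2, -10], 0, 0.2], [[5, 2, -40], 0, 0.2]])

```text
t: 21.7
tcp_pos: [0.5044, 0.3837, 0.2696]
tool_rot: [0.97, 0.243, -0.015, -0.001]
force: [0.1, 0.7, -0.9]
finger_gap: 0.715
```

```bash
python3 -c "
from h import *
plan(slot(-.017,.32))"
```

```text
t 21.7 tip+ [0.4997 0.3827 0.2697] yaw 28.2 zax [-0.029 -0.006] gap 0.715 F [ 0.1  0.7 -0.9] 
  -> [-182.8, 300.5, -47.7] 19.2
```

Emit:
servo_tool(rows=[[[0, 0, -45], 0, 0.2], [[-183, 300, -48], 19, 0.2], [[-183, 300, -48], 19, 0.2], [[-183, 300, -48], 19, 0.2], [[-183, 300, -48], 19, 0.2], [[-183, 300, -48], 19, 0.2], [[-183, 300, -48], 19, 0.2], [[-183, 300, -48], 19, 0.2]])

```text
t: 22.5
tcp_pos: [0.4853, 0.033, 0.3205]
tool_rot: [0.997, 0.08, -0.015, 0.002]
force: [1.1, -0.4, -1.2]
finger_gap: 0.72
```

```bash
python3 -c "
from h import *
print(trayscene()); snap('top')
plan(slot(-.017,.191))"
```

```text
(array([500.4,  35.2]), array([152.9, 142. ]), 9.3, 556, array([14.5, 20.2, 27.7]))
t 22.6 tip+ [0.4814 0.0284 0.3207] yaw 8.7 zax [-0.029 -0.007] gap 0.716 F [-0.1  1.   0.7] 
  -> [4.6, -3.6, 129.6] -0.3
```

Emit:
servo_tool(rows=[[[4.5, -3.5, 30], 0, 0.2], [[4.5, -3.5, 70], 0, 0.2], [[4.5, -3.5, 105], 0, 0.2], [[4.5, -3.5, 122], 0, 0.2], [[4.5, -3.5, 127], 0, 0.2], [[4.5, -3.5, 127], 0, 0.2]])

```text
t: 23.2
tcp_pos: [0.4862, 0.0335, 0.1933]
tool_rot: [0.997, 0.076, -0.015, 0.002]
force: [-0.1, -0.0, 0.5]
finger_gap: 0.714
```

```bash
python3 -c "
from h import *
plan(slot(-.017,.191))"
```

```text
t 23.2 tip+ [0.4812 0.0324 0.1934] yaw 8.7 zax [-0.03  -0.006] gap 0.714 F [-0.1 -0.   0.5] 
  -> [0.5, 0.7, 2.3] -0.3
```

Emit:
servo_tool(rows=[[[0.5, 0.5, 1.5], 0, 0.2], [[0.5, 0.5, 1.5], 0, 0.6], [[0.5, 0.5, 1.5], 0, 0.7], [[0.5, 0.5, 1.5], 0, 0.7], [[0.5, 0.5, -40], 0, 0.7], [[0.5, 0.5, -85], 0, 0.7], [[0.5, 0.5, -130], 0, 1], [[0.5, 0.5, -130], 0, 1]])

```text
t: 24.0
tcp_pos: [0.4926, 0.0338, 0.3286]
tool_rot: [0.997, 0.076, -0.009, 0.004]
force: [0.4, 0.0, 0.7]
finger_gap: 1.0
```

```bash
python3 -c "
from h import *
v=vial(.046)
plan(v[:2]+(.31,28.1))"
```

```text
t 24.0 tip+ [0.4897 0.0324 0.3287] yaw 8.7 zax [-0.018 -0.008] gap 1.0 F [0.4 0.  0.7] 
  -> [37.6, -336.0, 16.1] -19.4
```

Emit:
servo_tool(rows=[[[37.5, -336, 16], -19, 1], [[37.5, -336, 16], -19, 1], [[37.5, -336, 16], -19, 1], [[37.5, -336, 16], -19, 1], [[37.5, -336, 16], -19, 1], [[37.5, -336, 16], -19, 1], [[37.5, -336, 16], -19, 1], [[37.5, -336, 16], -19, 1]])

```text
t: 24.8
tcp_pos: [0.4772, 0.3757, 0.3092]
tool_rot: [0.97, 0.242, -0.009, 0.001]
force: [0.4, -0.7, -1.0]
finger_gap: 1.002
```

```bash
python3 -c "
from h import *
snap('top')
s,P=snap('top','t5.png'); print('tray',rect(P,box(255,195,370,305),(.015,.05)))
cv2.imwrite('pics/t5c.png',cv2.resize(s['image'][160:310,90:590],None,fx=1.6,fy=1.6))
plan(vial(.046))"
```

```text
tray (array([516.8,  16.1]), array([144.2, 140. ]), 8.8, 1300, array([16.6, 27.4, 37. ]))
t 24.9 tip+ [0.4743 0.3703 0.3092] yaw 27.9 zax [-0.019 -0.01 ] gap 0.998 F [-0.4 -1.  -0.4] 
  -> [2.8, 0.7, 85.4] -0.2
```

View pics/t5c.png

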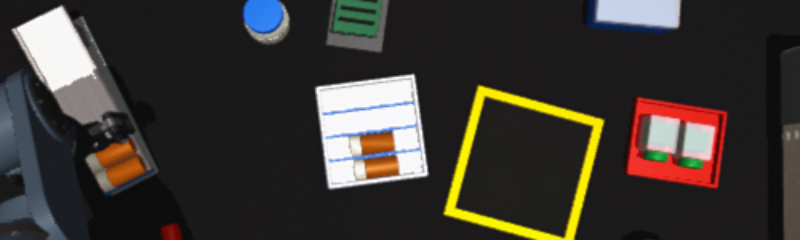

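The tray was knocked: it now sits at (0.517, 0.016), with both vials lying in their slots (crop 375,143 and 375,167). I'm updating its pose and continuing.

Emit:
servo_tool(rows=[[[3, 0.5, 30], 0, 1], [[3, 0.5, 60], 0, 1], [[3, 0.5, 80], 0, 1], [[3, 0.5, 84], 0, 1], [[3, 0.5, 84], 0, 1], [[3, 0.5, 84], 0, 0.2], [[3, 0.5, 84], 0, 0.2], [[3, 0.5, 84], 0, 0.2]])

```text
t: 25.7
tcp_pos: [0.4793, 0.3721, 0.2267]
tool_rot: [0.97, 0.241, -0.009, 0.002]
force: [0.5, -2.8, 4.0]
finger_gap: 0.721
```

Emit:
servo_tool(rows=[[[0, 0, 0], 0, 0.2], [[0, 0, 0], 0, 0.2], [[0, 0, -10], 0, 0.2], [[0, 0, -40], 0, 0.2], [[0, 0, -90], 0, 0.2], [[0, 0, -100], 0, 0.2]])

```text
t: 26.3
tcp_pos: [0.4824, 0.374, 0.3325]
tool_rot: [0.97, 0.241, -0.004, 0.001]
force: [0.3, 0.2, -0.5]
finger_gap: 0.716
```

```bash
sed -i 's/^TC=.*/TC=np.array([.5168,.0161]); TY=8.8/' h.py; python3 -c "
from h import *
s,P=snap('top'); print('tray',rect(P,box(255,195,370,305),(.015,.05)))
plan(slot(.017,.32))"
```

```text
tray (array([516.9,  16.2]), array([144.4, 140. ]), 8.8, 1312, array([16.3, 27.3, 37.2]))
t 26.35 tip+ [0.481  0.3732 0.3322] yaw 27.9 zax [-0.007 -0.004] gap 0.718 F [-0.1 -0.2  0.4] 
  -> [-119.3, 337.9, 13.2] 19.1
```

Emit:
servo_tool(rows=[[[-119, 338, 13], 19, 0.2], [[-119, 338, 13], 19, 0.2], [[-119, 338, 13], 19, 0.2], [[-119, 338, 13], 19, 0.2], [[-119, 338, 13], 19, 0.2], [[-119, 338, 13], 19, 0.2], [[-119, 338, 13], 19, 0.2], [[-119, 338, 13], 19, 0.2]])

```text
t: 27.15
tcp_pos: [0.536, 0.0146, 0.3195]
tool_rot: [0.997, 0.075, -0.004, 0.002]
force: [-0.1, 1.0, 0.6]
finger_gap: 0.715
```

```bash
python3 -c "
from h import *
snap('top')
plan(slot(.017,.191))"
```

```text
t 27.2 tip+ [0.5343 0.015  0.3194] yaw 8.6 zax [-0.008 -0.005] gap 0.717 F [0.7 0.2 0.1] 
  -> [1.0, -4.2, 128.4] -0.2
```

Emit:
servo_tool(rows=[[[1, -4, 30], 0, 0.2], [[1, -4, 70], 0, 0.2], [[1, -4, 105], 0, 0.2], [[1, -4, 122], 0, 0.2], [[1, -4, 127], 0, 0.2], [[1, -4, 127], 0, 0.2]])

```text
t: 27.8
tcp_pos: [0.534, 0.0211, 0.1924]
tool_rot: [0.997, 0.076, -0.006, 0.001]
force: [-1.8, -0.6, 3.5]
finger_gap: 0.719
```

```bash
python3 -c "
from h import *
plan(slot(.017,.191))"
```

```text
t 27.8 tip+ [0.5322 0.0205 0.1924] yaw 8.7 zax [-0.011 -0.004] gap 0.719 F [-1.8 -0.6  3.5] 
  -> [1.2, 2.0, 1.4] -0.1
```

Touching down (3.5 N). Release, then go up.

Emit:
servo_tool(rows=[[[1, 0, 0], 0, 0.2], [[1, 0, 0], 0, 0.6], [[1, 0, 0], 0, 0.7], [[1, 0, 0], 0, 0.7], [[1, 0, -40], 0, 0.7], [[1, 0, -85], 0, 0.7], [[1, 0, -125], 0, 1], [[1, 0, -125], 0, 1]])

```text
t: 28.6
tcp_pos: [0.5382, 0.0216, 0.3225]
tool_rot: [0.997, 0.076, -0.0, 0.003]
force: [1.0, -0.1, 0.4]
finger_gap: 1.001
```

```bash
python3 -c "
from h import *
v=vial(.016)
plan(v[:2]+(.31,28.1))"
```

```text
t 28.6 tip+ [0.5382 0.0207 0.3225] yaw 8.7 zax [ 0.    -0.005] gap 1.001 F [ 1.  -0.1  0.4] 
  -> [-36.8, -345.2, 10.6] -19.4
```

Emit:
servo_tool(rows=[[[-37, -345, 10], -19, 1], [[-37, -345, 10], -19, 1], [[-37, -345, 10], -19, 1], [[-37, -345, 10], -19, 1], [[-37, -345, 10], -19, 1], [[-37, -345, 10], -19, 1], [[-37, -345, 10], -19, 1], [[-37, -345, 10], -19, 1]])

```text
t: 29.4
tcp_pos: [0.4471, 0.3616, 0.3097]
tool_rot: [0.97, 0.242, -0.001, 0.002]
force: [-0.3, -0.4, 0.2]
finger_gap: 0.998
```

```bash
python3 -c "
from h import *
snap('top')
s,P=snap('top','t6.png'); print('tray',rect(P,box(255,195,370,305),(.015,.05)))
plan(vial(.016))"
```

```text
tray (array([516.9,  16.1]), array([144.4, 140.1]), 8.8, 1656, array([16.9, 29.3, 37.2]))
t 29.5 tip+ [0.4483 0.3567 0.3097] yaw 27.9 zax [-0.001 -0.007] gap 1.002 F [-0.1 -0.4 -0.7] 
  -> [1.4, 0.5, 92.6] -0.2
```

Emit:
servo_tool(rows=[[[1.5, 0.5, 35], 0, 1], [[1.5, 0.5, 70], 0, 1], [[1.5, 0.5, 88], 0, 1], [[1.5, 0.5, 91.5], 0, 1], [[1.5, 0.5, 91.5], 0, 1], [[1.5, 0.5, 91.5], 0, 0.2], [[1.5, 0.5, 91.5], 0, 0.2], [[1.5, 0.5, 91.5], 0, 0.2]])

```text
t: 30.3
tcp_pos: [0.4506, 0.3574, 0.2197]
tool_rot: [0.971, 0.241, 0.0, 0.003]
force: [0.5, -1.6, 4.0]
finger_gap: 0.718
```

Emit:
servo_tool(rows=[[[0, 0, 0], 0, 0.2], [[0, 0, 0], 0, 0.2], [[0, 0, -10], 0, 0.2], [[0, 0, -40], 0, 0.2], [[0, 0, -90], 0, 0.2], [[0, 0, -105], 0, 0.2]])

```text
t: 30.9
tcp_pos: [0.4513, 0.3588, 0.3295]
tool_rot: [0.971, 0.241, 0.004, 0.002]
force: [0.4, -0.1, -0.8]
finger_gap: 0.717
```

```bash
python3 -c "
from h import *
s,P=snap('top'); print('tray',rect(P,box(255,195,370,305),(.015,.05)))
plan(slot(.051,.32))"
```

```text
tray (array([516.8,  16.1]), array([144.1, 140.1]), 8.8, 1662, array([17. , 29.7, 37.3]))
t 30.95 tip+ [0.4533 0.3588 0.3305] yaw 27.9 zax [ 0.011 -0.001] gap 0.719 F [0.2 0.9 1.2] 
  -> [-56.2, 349.2, 12.1] 19.1
```

Emit:
servo_tool(rows=[[[-56, 349, 12], 19, 0.2], [[-56, 349, 12], 19, 0.2], [[-56, 349, 12], 19, 0.2], [[-56, 349, 12], 19, 0.2], [[-56, 349, 12], 19, 0.2], [[-56, 349, 12], 19, 0.2], [[-56, 349, 12], 19, 0.2], [[-56, 349, 12], 19, 0.2]])

```text
t: 31.75
tcp_pos: [0.5676, 0.0189, 0.3198]
tool_rot: [0.997, 0.074, 0.007, 0.002]
force: [-1.0, 0.3, -0.9]
finger_gap: 0.716
```

```bash
python3 -c "
from h import *
snap('top')
plan(slot(.051,.191))"
```

```text
t 31.8 tip+ [0.5683 0.0207 0.3195] yaw 8.6 zax [ 0.011 -0.001] gap 0.718 F [ 0.   0.3 -0.3] 
  -> [-2.0, -3.8, 128.5] -0.2
```

Emit:
servo_tool(rows=[[[-2, -4, 30], 0, 0.2], [[-2, -4, 70], 0, 0.2], [[-2, -4, 105], 0, 0.2], [[-2, -4, 122], 0, 0.2], [[-2, -4, 127], 0, 0.2], [[-2, -4, 127], 0, 0.2]])

```text
t: 32.4
tcp_pos: [0.5644, 0.0261, 0.1925]
tool_rot: [0.997, 0.076, 0.004, 0.001]
force: [-0.4, 0.4, 1.3]
finger_gap: 0.715
```

```bash
python3 -c "
from h import *
plan(slot(.051,.191))"
```

```text
t 32.4 tip+ [0.5659 0.026  0.1925] yaw 8.7 zax [ 0.009 -0.001] gap 0.715 F [-0.4  0.4  1.3] 
  -> [1.0, 2.3, 1.6] -0.1
```

Emit:
servo_tool(rows=[[[1, 0, 0], 0, 0.2], [[1, 0, 0], 0, 0.6], [[1, 0, 0], 0, 0.7], [[1, 0, 0], 0, 0.7], [[1, 0, -40], 0, 0.7], [[1, 0, -85], 0, 0.7], [[1, 0, -115], 0, 0.7], [[1, 0, -115], 0, 0.7]])

```text
t: 33.2
tcp_pos: [0.5658, 0.0262, 0.312]
tool_rot: [0.997, 0.076, 0.009, 0.002]
force: [-0.1, -0.7, 0.4]
finger_gap: 0.848
```

Emit:
servo_tool(rows=[[[-50, -260, 0], 50, 0.7], [[-50, -260, 0], 50, 0.7], [[-50, -260, 0], 50, 0.7], [[-50, -260, 0], 50, 0.7], [[-50, -260, 0], 50, 0.7], [[-50, -260, 0], 50, 0.7], [[-50, -260, 0], 50, 0.7]])

```text
t: 33.9
tcp_pos: [0.4747, 0.2791, 0.3087]
tool_rot: [0.936, -0.352, 0.008, -0.002]
force: [0.4, -0.8, -0.0]
finger_gap: 0.85
```

```bash
cat > bay.py <<'E'
from h import *
def poly(m):
    cs,_=cv2.findContours(m.astype(np.uint8),cv2.RETR_CCOMP,cv2.CHAIN_APPROX_NONE); return cs
E
python3 - <<'E'
from h import *
s,P=snap('top','t7.png')
cv2.imwrite('pics/t7c.png',cv2.resize(s['image'][190:330,90:590],None,fx=1.6,fy=1.6))
print('tray',rect(P,box(255,195,370,305),(.015,.05)))
# inside of the bay: project pixels to z=0 plane
im=s['image']; h,sa,v=cv2.split(cv2.cvtColor(im,cv2.COLOR_BGR2HSV))
yel=((h>18)&(h<36)&(sa>130)&(v>60)); yel[:, :365]=0; yel[:,480:]=0; yel[:200]=0; yel[330:]=0
cs,hi=cv2.findContours(yel.astype(np.uint8),cv2.RETR_CCOMP,cv2.CHAIN_APPROX_NONE)
f=240/np.tan(np.radians(s['vertical_fov'])/2); M=np.array(s['cam_to_world'])
for c in cs:
    if len(c)<100: continue
    c=c[:,0,:].astype(float); d=np.c_[(c[:,0]-s['cx'])/f,(c[:,1]-s['cy'])/f,np.ones(len(c))]@M[:3,:3].T
    w=M[:3,3]+d*(-M[2,3]/d[:,2:]); r=cv2.minAreaRect((w[:,:2]*1000).astype(np.float32)); print(r)
S=sense(); print(S['tcp_pos'],yaw(S))
E
```

```text
tray (array([516.8,  16.1]), array([144.6, 140.1]), 8.6, 2005, array([18.1, 30.7, 37.4]))
((471.25445556640625, -204.7087860107422), (192.67669677734375, 196.39971923828125), 75.9072494506836)
((471.2338562011719, -204.75364685058594), (163.980224609375, 168.05909729003906), 75.86538696289062)
[0.47550839 0.27763549 0.30870912] -41.229488365374095
```

View pics/t7c.png

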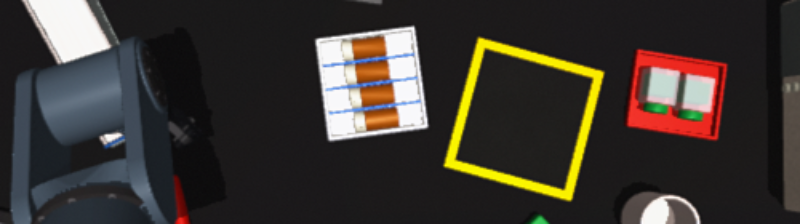

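Everything agrees: four vials are in four slots (crop x≈370, y = 45, 72, 95, 120). The bay's inner outline measures 168 x 164 mm, with its x axis at -14.1° and its centre at (0.471, -0.205). Next I'll turn the tool for a two-finger push on the tray's +y wall.

Emit:
servo_tool(rows=[[[0, 0, 0], -8, 1], [[0, 0, 0], -17, 1], [[0, 0, 0], -25, 1], [[0, 0, 0], -34, 1], [[0, 0, 0], -42, 1], [[0, 0, 0], -51, 1], [[0, 0, 0], -59, 1], [[0, 0, 0], -67, 1]])

```text
t: 34.75
tcp_pos: [0.4755, 0.2768, 0.3077]
tool_rot: [0.974, 0.226, 0.007, 0.003]
force: [0.0, -0.0, -0.8]
finger_gap: 0.993
```

Emit:
servo_tool(rows=[[[0, 0, 0], -8, 1], [[0, 0, 0], -17, 1], [[0, 0, 0], -25, 1], [[0, 0, 0], -34, 1], [[0, 0, 0], -42, 1], [[0, 0, 0], -51, 1], [[0, 0, 0], -59, 1], [[0, 0, 0], -67, 1]])

```text
t: 35.55
tcp_pos: [0.4756, 0.276, 0.3068]
tool_rot: [0.686, 0.728, 0.003, 0.006]
force: [-0.3, 0.5, 0.8]
finger_gap: 0.998
```

```bash
python3 -c "
from h import *
plan((.4995,.1308,.20,98.6))"
```

```text
t 35.55 tip+ [0.4777 0.2754 0.3068] yaw 93.4 zax [ 0.013 -0.004] gap 0.998 F [-0.3  0.5  0.8] 
  -> [-145.1, 11.8, 107.6] -5.2
```

Emit:
servo_tool(rows=[[[-50, 5, 0], -5, 1], [[-100, 10, 0], -5, 1], [[-145, 12, 10], -5, 1], [[-145, 12, 50], -5, 1], [[-145, 12, 90], -5, 1], [[-145, 12, 112], -5, 1], [[-145, 12, 125], -5, 1], [[-145, 12, 128], -5, 1]])

```text
t: 36.35
tcp_pos: [0.4974, 0.131, 0.1779]
tool_rot: [0.654, 0.757, 0.002, 0.005]
force: [-0.2, -0.3, -0.0]
finger_gap: 0.998
```

```bash
python3 - <<'E'
from h import *
print(trayscene())
s,P=snap('scene','s8.png')
cv2.imwrite('pics/s8c.png',cv2.resize(s['image'][180:300,250:450],None,fx=4,fy=4))
plan((.4995,.1308,.176,98.6))
# arc targets
for f in np.linspace(0,1,7):
    ty=8.6-22.7*f
    print(round(f,2),ty)
E
```

```text
(array([516.2,  44.3]), array([155.2, 197.5]), 8.3, 772, array([15.2, 22.7, 29.3]))
t 36.45 tip+ [0.5    0.1307 0.1795] yaw 98.4 zax [ 0.013 -0.004] gap 1.002 F [ 0.2  0.5 -0.7] 
  -> [0.2, -0.5, 3.5] -0.2
0.0 8.6
0.17 4.816666666666666
0.33 1.0333333333333332
0.5 -2.75
0.67 -6.533333333333333
0.83 -10.316666666666665
1.0 -14.1
```

View pics/s8c.png

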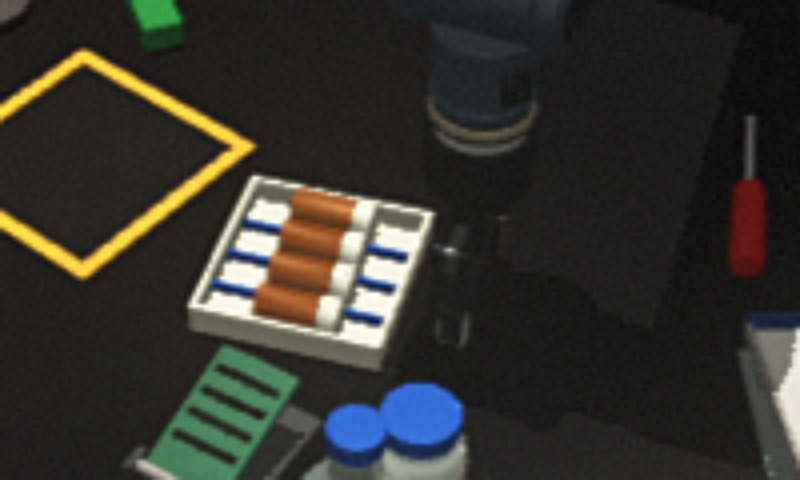

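Emit:
servo_tool(rows=[[[0, 0, 3], 0, 1], [[0, 0, 5], 0, 1], [[0, 0, 6], 0, 1], [[0, 0, 6], 0, 1]])

```text
t: 36.85
tcp_pos: [0.4981, 0.1315, 0.1739]
tool_rot: [0.653, 0.757, 0.003, 0.006]
force: [0.1, -0.1, 0.1]
finger_gap: 1.002
```

```bash
python3 - <<'E'
from h import *
s,P=snap('scene')
m=(P[...,0]>.50)&(P[...,0]<.58)&(P[...,1]>.10)&(P[...,1]<.16)&(P[...,2]>.004)&(P[...,2]<.06)
q=P[m]; print(len(q), np.round(np.percentile(q,[2,50,98],axis=0),4).tolist())
plan((.5047,.0962,.172,98.6))
E
```

```text
60 [[0.5346, 0.1042, 0.0044], [0.5534, 0.1426, 0.0293], [0.5673, 0.1532, 0.0595]]
t 36.9 tip+ [0.5003 0.1308 0.1739] yaw 98.4 zax [ 0.013 -0.004] gap 1.001 F [ 0.1 -0.1  0.4] 
  -> [-34.9, -0.7, 2.1] -0.2
```

Emit:
servo_tool(rows=[[[-12, -0.5, 0], 0, 1], [[-24, -0.5, 0], 0, 1], [[-35, -0.5, 0], 0, 1], [[-47, -1, 0], 1.2, 1], [[-59, -1.5, 0], 2.5, 1], [[-71, -2, 0], 3.7, 1], [[-83, -3, 0], 4.9, 1], [[-95, -4, 0], 6.1, 1]])

```text
t: 37.7
tcp_pos: [0.5079, 0.0358, 0.1742]
tool_rot: [0.693, 0.721, 0.003, 0.006]
force: [0.7, 2.9, -2.0]
finger_gap: 1.002
```

```bash
cat >> h.py <<'E'
def traywhite(s,P):
    """tray pose from its bright walls in either view, points well below finger/gripper"""
    im=s['image'].astype(int); w=(im.min(-1)>100)&(im.max(-1)-im.min(-1)<60)
    m=w&(P[...,0]>.3)&(P[...,0]<.65)&(P[...,1]>-.33)&(P[...,1]<.15)
    m=cv2.morphologyEx(m.astype(np.uint8),cv2.MORPH_OPEN,np.ones((2,2)))>0
    return rect(P,m,(.015,.05))
E
python3 - <<'E'
from h import *
s,P=snap('scene','s9.png'); print(traywhite(s,P)); s,P=snap('top','t9.png'); print(traywhite(s,P))
plan((.4909,-.1261,.173,75.9))
E
```

```text
(array([516.6, -43.2]), array([149.8, 139.3]), 2.5, 344, array([16.8, 24.2, 35.2]))
(array([583.6, -18.5]), array([333.9, 127.5]), 48.8, 328, array([16.4, 23.7, 33.3]))
t 37.8 tip+ [0.5107 0.0343 0.1744] yaw 92.2 zax [ 0.014 -0.004] gap 0.998 F [ 0.8  0.2 -0. ] 
  -> [-159.5, -25.9, 1.8] 16.3
```

Emit:
servo_tool(rows=[[[-10, 0, 0], 1, 1], [[-20, -0.5, 0], 2, 1], [[-30, -1, 0], 3, 1], [[-40, -1.5, 0], 4, 1], [[-50, -2.5, 0], 5, 1], [[-60, -3.5, 0], 6, 1], [[-70, -5, 0], 7, 1], [[-80, -6.5, 0], 8, 1]])

```text
t: 38.6
tcp_pos: [0.5048, -0.046, 0.1747]
tool_rot: [0.743, 0.67, 0.004, 0.006]
force: [0.6, 2.5, -1.8]
finger_gap: 0.995
```

```bash
python3 - <<'E'
from h import *
s,P=snap('scene','s10.png'); print(traywhite(s,P))
plan((.4902,-.129,.173,75.9))
E
```

```text
(array([ 503. , -124.4]), array([146.1, 151.4]), 82.3, 293, array([16.8, 22.5, 34.2]))
t 38.65 tip+ [ 0.5074 -0.0481  0.1747] yaw 84.0 zax [ 0.015 -0.005] gap 0.999 F [-0.2 -0.5  0.3] 
  -> [-82.2, -8.6, 1.9] 8.1
```

Emit:
servo_tool(rows=[[[-10, 0, 0], 1, 1], [[-20, -0.5, 0], 2, 1], [[-30, -1.5, 0], 3, 1], [[-40, -2.5, 0], 4, 1], [[-50, -4, 0], 5, 1], [[-60, -5.5, 0], 6, 1], [[-70, -7, 0], 7, 1], [[-78, -8.5, 0], 8, 1]])

```text
t: 39.45
tcp_pos: [0.4882, -0.1249, 0.1748]
tool_rot: [0.789, 0.615, 0.004, 0.007]
force: [0.4, 1.4, -0.9]
finger_gap: 0.999
```

```bash
python3 - <<'E'
from h import *
s,P=snap('scene','s11.png'); print(traywhite(s,P))
plan((.4902,-.129,.173,75.9))
E
```

```text
(array([ 488.5, -202.7]), array([145.3, 121. ]), 78.1, 210, array([16.6, 22.7, 34.8]))
t 39.5 tip+ [ 0.4906 -0.1268  0.1749] yaw 75.8 zax [ 0.015 -0.006] gap 1.0 F [-0.4 -0.9  0.8] 
  -> [-2.2, 0.2, 1.9] -0.1
```

Emit:
servo_tool(rows=[[[20, 0, 0], 0, 1], [[45, 0, -5], 0, 1], [[60, 0, -50], 0, 1], [[100, 0, -90], 0, 1], [[150, 0, -130], 0, 1], [[200, 0, -130], 0, 1], [[250, 0, -130], 0, 1], [[290, 0, -130], 0, 1]])

```text
t: 40.3
tcp_pos: [0.5557, 0.1509, 0.3055]
tool_rot: [0.789, 0.614, 0.005, 0.008]
force: [1.6, -0.9, -0.7]
finger_gap: 0.999
```

```bash
python3 - <<'E'
from h import *
s,P=snap('top','t12.png'); print(rect(P,box(355,190,490,335),(.015,.05)))
cv2.imwrite('pics/t12c.png',cv2.resize(s['image'][120:340,230:590],None,fx=2,fy=2))
plan((.4902,-.129,.173,75.9))
E
```

```text
(array([ 442.1, -244.5]), array([256.2, 247.8]), 1.1, 2436, array([16.7, 29.1, 37.3]))
t 40.35 tip+ [0.5606 0.1572 0.3057] yaw 76.1 zax [ 0.022 -0.001] gap 0.999 F [ 2.8  3.9 -0.1] 
  -> [-295.3, -2.2, 131.5] 0.2
```

View pics/t12c.png

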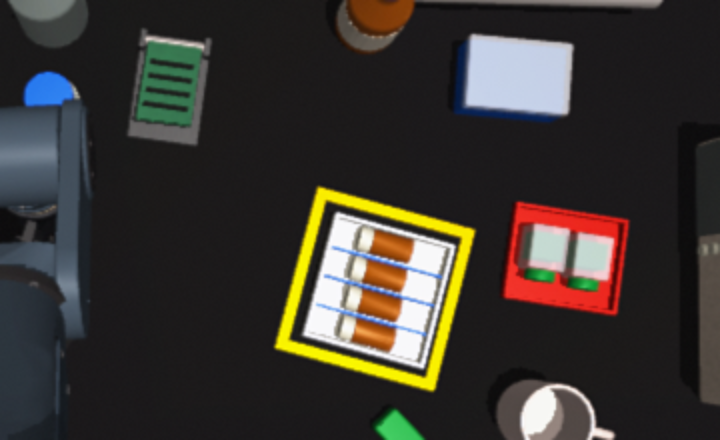

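```bash
python3 - <<'E'
from h import *
s,P=snap('top','t13.png')
m=(abs(P[...,0]-.471)<.1)&(abs(P[...,1]+.205)<.1); print(rect(P,m,(.015,.05)))
S=sense(); print(S['force'],S['tcp_pos'])
# pedal
im=s['image']; h,sa,v=[x.astype(int) for x in cv2.split(cv2.cvtColor(im,cv2.COLOR_BGR2HSV))]
b=box(285,125,345,200)
q=P[b&(P[...,2]>.004)&(P[...,2]<.1)&(P[...,1]<.1)]; r=cv2.minAreaRect((q[:,:2]*1000).astype(np.float32)); print('base',r)
g=b&(h>40)&(h<90)&(sa>60)&(P[...,2]>.004); q=P[g]; print('plate',cv2.minAreaRect((q[:,:2]*1000).astype(np.float32)),len(q))
u=np.radians(-7); ax=np.array([np.cos(u),np.sin(u)]); t=(q[:,:2]-[.695,.038])@ax
for lo in np.arange(-.06,.06,.015):
    k=(t>=lo)&(t<lo+.015); print(round(lo,3),k.sum(), np.round(np.median(q[k],0),4) if k.any() else '')
E
```

```text
(array([ 469.4, -205.4]), array([141.5, 144.2]), 75.7, 2110, array([17.2, 29.8, 37.4]))
[ 0.1891579  -0.2788392  -0.72210229] [0.55615003 0.15440868 0.30507438]
base ((702.519287109375, 33.64841842651367), (173.85055541992188, 129.9585723876953), 1.2820634841918945)
plate ((695.7379150390625, 39.468467712402344), (65.2093505859375, 94.83415985107422), 83.29070281982422) 992
-0.06 29 [0.6503 0.0483 0.055 ]
-0.045 180 [0.6577 0.0417 0.0555]
-0.03 149 [0.6737 0.04   0.0507]
-0.015 148 [0.6887 0.0402 0.0462]
0.0 145 [0.703  0.036  0.0413]
0.015 146 [0.7172 0.0364 0.0371]
0.03 167 [0.7325 0.0344 0.0318]
0.045 28 [0.7414 0.0359 0.0286]
```

The tray is 2 mm and 0.2° off the bay (crop centre ≈ 380,290), with all vials in their slots. The pedal press point is at (0.673, 0.042), height 51 mm as stated. Now the pedal.

```bash
python3 -c "
from h import *
plan((.673,.0415,.245,76))"
```

```text
t 40.4 tip+ [0.5594 0.1537 0.3051] yaw 76.2 zax [ 0.019 -0.004] gap 1.0 F [ 0.2 -0.3 -0.7] 
  -> [-81.9, 135.9, 62.8] 0.2
```

Emit:
servo_tool(rows=[[[-40, 68, 0], 0, -1], [[-82, 136, 0], 0, -1], [[-82, 136, 0], 0, -1], [[-82, 136, 0], 0, -1], [[-82, 136, 20], 0, -1], [[-82, 136, 45], 0, -1], [[-82, 136, 60], 0, -1], [[-82, 136, 60], 0, -1]])

```text
t: 41.2
tcp_pos: [0.6682, 0.0417, 0.2449]
tool_rot: [0.787, 0.617, 0.004, 0.005]
force: [0.8, -0.8, -0.0]
finger_gap: 0.0
```

```bash
python3 -c "
from h import *
plan((.673,.0415,.224,76))"
```

```text
t 41.2 tip+ [0.6703 0.041  0.2449] yaw 76.2 zax [ 0.013 -0.004] gap 0.0 F [ 0.8 -0.8 -0. ] 
  -> [1.1, 2.2, 20.9] 0.2
```

Emit:
servo_tool(rows=[[[1, 2, 15], 0, -1], [[1, 2, 22], 0, -1], [[1, 1, 28], 0, -1], [[0, 0, 34], 0, -1], [[0, 0, 39], 0, -1], [[0, -1, 42], 0, -1], [[0, -2, 44], 0, -1], [[0, -2, 44], 0, -1]])

```text
t: 42.0
tcp_pos: [0.6671, 0.0425, 0.203]
tool_rot: [0.787, 0.617, 0.005, 0.006]
force: [-2.1, 0.8, 9.5]
finger_gap: 0.004
```

Emit:
servo_tool(rows=[[[0, 0, 2], 0, -1], [[0, 0, 3], 0, -1], [[0, 0, 4], 0, -1], [[0, 0, 4], 0, -1], [[0, 0, 4], 0, -1], [[0, 0, 4], 0, -1]])

```text
t: 42.6
tcp_pos: [0.667, 0.0426, 0.2027]
tool_rot: [0.787, 0.617, 0.005, 0.006]
force: [-5.5, -0.6, 16.3]
finger_gap: 0.001
```

```bash
python3 -c "
from h import *
s,P=snap('scene','s14.png'); plan((.67,.04,.3,76))
m=box(270,255,345,315)&(P[...,0]>.645)&(P[...,0]<.66)&(P[...,1]>.02)&(P[...,1]<.06); print(np.round(np.nanmedian(P[m],0),4),m.sum())"
```

```text
t 42.65 tip+ [0.6695 0.0419 0.2027] yaw 76.2 zax [ 0.015 -0.004] gap 0.002 F [-5.3  0.  18.7] 
  -> [-1.8, 2.5, -97.3] 0.2
[0.6534 0.0566 0.0394] 24
```

The force rose from 9.5 to 17 N with 0.3 mm of travel, so the pedal is on its stop. Hold briefly, then release and check.

Emit:
servo_tool(rows=[[[0, 0, 1], 0, -1], [[0, 0, 1], 0, -1], [[0, 0, 1], 0, -1], [[0, 0, -10], 0, -1], [[0, 0, -25], 0, -1], [[0, 0, -60], 0, -1], [[0, 0, -100], 0, -1], [[0, 0, -140], 0, -1]])

```text
t: 43.45
tcp_pos: [0.6642, 0.0435, 0.3441]
tool_rot: [0.787, 0.617, 0.004, 0.006]
force: [1.2, 0.2, 0.2]
finger_gap: 0.0
```

Emit:
servo_tool(rows=[[[60, -120, -20], 0, -1], [[60, -120, -20], 0, -1], [[60, -120, -20], 0, -1], [[60, -120, -20], 0, -1], [[60, -120, -20], 0, -1]])

```text
t: 43.95
tcp_pos: [0.5611, 0.131, 0.3633]
tool_rot: [0.786, 0.618, 0.004, 0.006]
force: [0.5, -1.2, -0.1]
finger_gap: 0.001
```

```bash
python3 - <<'E'
from h import *
s,P=snap('top','t15.png'); P0=np.load('top0.npy')
cv2.imwrite('pics/t15c.png',cv2.resize(s['image'][60:400,40:600],None,fx=1.4,fy=1.4))
m=(abs(P[...,0]-.471)<.1)&(abs(P[...,1]+.205)<.1); print('tray',rect(P,m,(.015,.05)))
print('dish',rect(P,box(475,215,550,285),(.03,.07)))
im=s['image']; h,sa,v=[x.astype(int) for x in cv2.split(cv2.cvtColor(im,cv2.COLOR_BGR2HSV))]
g=box(285,125,345,200)&(h>40)&(h<90)&(sa>60)
print('pedal z',np.round(np.nanpercentile(P[g][:,2],[5,50,95]),4),g.sum(),np.nanpercentile(P0[g][:,2],[5,50,95]))
for name,bb in(('jar',(235,150,275,192)),('clear',(225,90,278,148)),('mug',(470,305,545,355)),('gcase',(410,320,480,385)),('tip',(450,130,520,185)),('amb',(390,95,445,150)),('scr',(185,295,225,380))):
    print(name,rect(P0,box(*bb),(.006,.35))[:2],rect(P,box(*bb),(.006,.35))[:2])
S=sense(); print(S['tcp_pos'],S['force'],S['t'])
E
```

```text
tray (array([ 469.4, -205.5]), array([141.4, 144.2]), 75.9, 2129, array([16.9, 29.8, 37.4]))
dish (array([ 509.8, -414.3]), array([93.6, 62.7]), 80.4, 1065, array([34. , 44.6, 48.8]))
pedal z [0.0285 0.044  0.0576] 997 [0.02852725 0.04394902 0.05719275]
jar (array([680.9, 177.3]), array([89.1, 77.6])) (array([704.7, 161.4]), array([41. , 57.9]))
clear (array([794.1, 181. ]), array([121.6, 100.9])) (array([802. , 186.2]), array([105.4, 122.8]))
mug (array([ 322.2, -412.9]), array([100.4, 170.4])) (array([ 326.7, -413.4]), array([106.2, 160.9]))
gcase (array([ 282.7, -272.1]), array([143.7, 131.5])) (array([ 274.8, -267.8]), array([152.1, 137. ]))
tip (array([ 717.5, -353.3]), array([138.3, 127.8])) (array([ 724.7, -359.4]), array([125.1, 161.1]))
amb (array([ 791. , -200.3]), array([135.9, 101.4])) (array([ 804.7, -197.2]), array([123.4, 112.4]))Traceback (most recent call last):
  File "<stdin>", line 10, in <module>
  File "h.py", line 15, in rect
    return np.round(r[0],1),np.round(r[1],1),round(r[2],1),len(q),np.round(np.percentile(q[:,2]*1000,[5,50,95]),1)
                                                                           ~~~~~~~~~~~~~^^^^^^^^^^^^^^^^^^^^^^^
    return _quantile_unchecked(
        a, q, axis, out, overwrite_input, method, keepdims, weights)
    return _ureduce(a,
                    func=_quantile_ureduce_func,
    ...<5 lines>...
                    overwrite_input=overwrite_input,
                    method=method)
    r = func(a, **kwargs)
    result = _quantile(arr,
                       quantiles=q,
    ...<2 lines>...
                       out=out,
                       weights=wgt)
    slices_having_nans = np.isnan(arr[-1, ...])
                                  ~~~^^^^^^^^^
IndexError: index -1 is out of bounds for axis 0 with size 0
```

View pics/t15c.png

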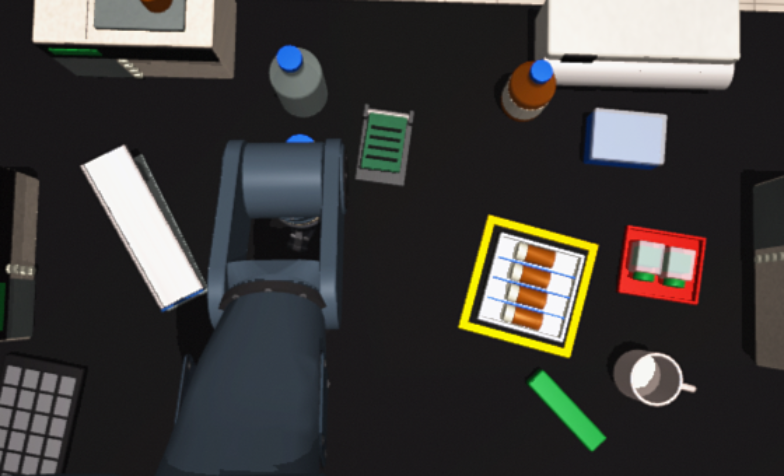

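The final view shows the tray square in the bay, both bottles in the dish, the pedal up, the chute empty and the visible bystanders where they were. Handing in.

```bash
python3 -c "
from h import *
S=sense(); print(S['t'],S['force'],abs(S['qd']).max()); print(sign_off())"
```

```text
44.0 [-0.13636845  0.164815    0.19630986] 0.022349900185725503
the job is handed in; nothing more can be done
None
```

The whole job is done and handed in at 44 s of the 210 s allowed; the hand-in itself reports no verdict.

- **Bottles:** both square bottles lie flat in the red dish, with their tops at about 45 mm, which puts their centres near 24 mm.
- **Vials:** all four rolled down to the stop, and each lies in its own slot. The tray was knocked about 25 mm aside between the second and third vials. I re-measured it and carried on.
- **Tray:** I pushed it with two open fingers. It sits about 2 mm and 0.2° or less off the bay.
- **Pedal:** I held it on its stop for about 0.9 s; the force rose to about 17 N with almost no further travel. It then sprang back to its starting heights.
- **Robot:** it was clear of everything, with about 0 N at the tool.

My last numeric check of the bystanders was not conclusive: it picked up noise at bench level, and the arm hid the screwdriver and part of the blue jar. In the picture, the ones I could see stood where they started. The arm never worked near the screwdriver and passed above the jar.

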